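# Grade spine spacers in the stepped gauge rack and hang its tags

### The arm

A 6-joint arm with a two-finger parallel gripper is mounted at the origin on a cart in front of the work surface, level with it; the furniture and walls round the work are solid. World frame = base frame: x ahead of the robot, y to its left, z up, the work surface at z = 0. Lengths are in m, angles in rad, forces in N, time in s.
With the tool pointing down it reaches from about 0.375 to 0.9 m from the base axis. Payload 3.1 kg.
Tool frame: the origin (TCP) lies at the very end of the fingers, on their centre line; the grasp point (between the pads) lies 19 mm behind it (grip_depth is the distance from the TCP to the grasp point, in m); z points along the fingers, y is the line along which they close (so a half turn about z gives the same grasp; the last joint's range is limited). The gripper opens to 85 mm and grips with 20 to 120 N. Pads are 22 mm wide; open, the fingers measure 114 mm over their backs; the gripper's body (76 mm by 85 mm) begins 54 mm behind the grasp point. The pads swing forward as they close: fully open they stand 13 mm farther back than shut.
Start: joints at [-1.373, 0.527, 1.433, -0, 1.181, -0.178], TCP at [0.23, -0.581, 0.231] pointing down, gripper open.
Joint ranges: [-3.08, 3.08], [-0.75, 2.2], [0.22, 2.44], [-1.43, 4.57], [0, 2.65], [-2.85, 2.85]. Speed limits (rad/s): [2.79, 2.79, 3.14, 3.14, 3.14, 3.14].

### API

Orientations are given as a unit quaternion [x, y, z, w].
In Python, from station import * gives the robot as it stands.
- The arm moves only by the tool apply_moves, never from a script. Its argument "plan" is a list of rows, each a list of 7 numbers: the shift along the tool's x, y, z in m, then the turn, a rotation vector about the tool's x, y, z in rad, then the gripper command: -1 is fully open, 1 is shut, values between are in proportion. In form: [[dx, dy, dz, wx, wy, wz, jaw], ...]. A call has 1 to 8 rows; each row shifts and turns the commanded pose from where the row before left it, along the tool's axes as they then stand; what a row does not reach is not made up. A row lasts 1/8 s, in which the tool goes at most 62.5 mm and 10.7 degrees, less where a joint would pass 70% of its speed; a pose out of reach is approached as far as the arm can. A call is refused whole if a number of a shift passes 0.0625 or a number of a turn 0.188, either way. A call with a gripper value outside its range is refused whole. The fingers move at their own pace and stop on an object; "force" is the grip in N (left out, the last holds). Time passes only in rows, so rows that do not move let the fingers close. It gives the time, the measured TCP pose, the force, the opening and the grip force at its end, in the units of the state.
- sense(): the state, without advancing time (a new reading comes with each control period).
- snapshot(name): name is "scene" or "side" or "wrist"; returns the picture (384x512x3 uint8, red, green, blue); there is no depth.
- calibration(name): a dict with "camera_matrix" (3x3 intrinsics, pixels), "R" (3x3) and "t" (3): a world point X has camera coordinates R X + t; the wrist camera has in their place "mount" (4x4, takes a point from camera to tool coordinates, whose origin is the TCP and whose axes are the flange's). Camera axes: x right, y down, z forward; pixel columns grow to the right and rows downward; lengths in m; the calibration is good to about 2 mm. A picture is of the moment at which its call begins: read the wrist's pose just before it. calibration takes no time and is no camera call.
- sign_off(): hands the job in; it is judged then, once.
The state is a dict: "t": time; "q": joint angles; "qd": joint speeds; "tau": joint torques, N m; "tcp_pos": TCP position; "tool_rot": TCP orientation; "force": force on the tool from outside, world axes, zero at the start; "ft_torque": the same for the moment, N m; "finger_gap": opening from 0.0 (shut) to 1.0 (fully open); "gripper_force": force on a finger pad.
Only numpy, scipy, OpenCV 4.12 (cv2) and the standard library are available. Lean on these libraries where they do the work, as an engineer would, in place of code of your own. Each camera call takes 0.05 s, during which the arm holds its last target. There are 200 camera calls.

### The job

Put the loose spine spacers away in the blue gauge rack: try each one nose first along the notches from the narrowest up and leave it in the first, narrowest notch that accepts it, lying flat and pushed fully home. When all of them are home, hang every orange tag there is (one or two) upright by its eye on the peg, to show the set is checked. Leave the glue bottle, brass weight and tape where they are.

Things in the scene. Friction and masses are not known exactly. Their poses are not given: they have to be found in the camera images.
- gauge_rack: blue comb-shaped rack fixed on the table, 284 mm wide (y), 72 deep, 22 high; origin on the table, middle of its front edge; +x points into the notches, away from the robot. Four notches 50 mm deep, open at front and top, the table is their floor; at y = -93, -31, 31, 93 mm, 30, 36, 42, 48 mm wide: narrowest at the robot's right.
- notch_1 (a point): point on the table, middle of the mouth of the 30 mm wide notch, axes as the rack; the notch ends 50 mm further along +x. A spacer pushed home here, nose first, has its origin at this point (half of it, with the rib, stands out in front); 2.5 mm play in its right notch, while in a narrower one its nose jams within 10 mm.
- notch_2 (a point): point on the table, middle of the mouth of the 36 mm wide notch, axes as the rack; the notch ends 50 mm further along +x. A spacer pushed home here, nose first, has its origin at this point (half of it, with the rib, stands out in front); 2.5 mm play in its right notch, while in a narrower one its nose jams within 10 mm.
- notch_3 (a point): point on the table, middle of the mouth of the 42 mm wide notch, axes as the rack; the notch ends 50 mm further along +x. A spacer pushed home here, nose first, has its origin at this point (half of it, with the rib, stands out in front); 2.5 mm play in its right notch, while in a narrower one its nose jams within 10 mm.
- notch_4 (a point): point on the table, middle of the mouth of the 48 mm wide notch, axes as the rack; the notch ends 50 mm further along +x. A spacer pushed home here, nose first, has its origin at this point (half of it, with the rib, stands out in front); 2.5 mm play in its right notch, while in a narrower one its nose jams within 10 mm.
- spacer_a: green spacer bar lying flat, 100 mm long (x), 12 thick; width (y) 27.5, 33.5, 39.5 or 45.5 (four spacers, all different, not told which: try it in the notches). Origin: centre of underside; +x to the nose (corners rounded). Black upright finger rib on top, same on all, for gripping: 12 mm thick (y = 0), x = -45 to -5, 12 to 46 mm above the underside. 140 g.
- spacer_b: green spacer bar lying flat, 100 mm long (x), 12 thick; width (y) 27.5, 33.5, 39.5 or 45.5 (four spacers, all different, not told which: try it in the notches). Origin: centre of underside; +x to the nose (corners rounded). Black upright finger rib on top, same on all, for gripping: 12 mm thick (y = 0), x = -45 to -5, 12 to 46 mm above the underside. 140 g.
- spacer_c: green spacer bar lying flat, 100 mm long (x), 12 thick; width (y) 27.5, 33.5, 39.5 or 45.5 (four spacers, all different, not told which: try it in the notches). Origin: centre of underside; +x to the nose (corners rounded). Black upright finger rib on top, same on all, for gripping: 12 mm thick (y = 0), x = -45 to -5, 12 to 46 mm above the underside. 140 g.
- spacer_d: green spacer bar lying flat, 100 mm long (x), 12 thick; width (y) 27.5, 33.5, 39.5 or 45.5 (four spacers, all different, not told which: try it in the notches). Origin: centre of underside; +x to the nose (corners rounded). Black upright finger rib on top, same on all, for gripping: 12 mm thick (y = 0), x = -45 to -5, 12 to 46 mm above the underside. 140 g.
- tag_1: orange upright marker tag on a black foot. Plate 60 mm wide (y), 8 thick (x), 8 to 134 mm above the underside; foot 46 (x) x 60 x 10. Round eye 30 mm across through the plate along x, centre 85 mm up; above it 34 mm of plain plate to grip across the thickness (upper 26 mm leaves the peg free). Origin: centre of the underside, z up. Both faces alike. 120 g. May be absent.
- tag_1_eye (a point): centre of this tag's eye, axes as the tag.
- tag_2: orange upright marker tag on a black foot. Plate 60 mm wide (y), 8 thick (x), 8 to 134 mm above the underside; foot 46 (x) x 60 x 10. Round eye 30 mm across through the plate along x, centre 85 mm up; above it 34 mm of plain plate to grip across the thickness (upper 26 mm leaves the peg free). Origin: centre of the underside, z up. Both faces alike. 120 g. May be absent.
- tag_2_eye (a point): centre of this tag's eye, axes as the tag.
- peg_stand: fixed stand: dark base plate 120 x 110 x 12 mm, post 16 mm across, 176 high, one level steel peg. Origin on the table under the post's axis. The peg, 10 mm thick, sticks out 135 mm from the post axis along -x (towards the robot), axis 170 mm up; its last 8 mm rise by 8 mm to a lip. There is room for two tags one behind the other, eyes about 42 and 98 mm from the post axis: fill the inner place first.
- peg_mid (a point): point on the peg's axis, 70 mm in front of the post axis and 170 mm up, axes as the stand. A hung tag has its eye's centre about 10 mm below the peg's axis.
- glue_bottle: white glue bottle with orange cone tip, 47 mm across, 135 mm tall, standing; origin under its centre. Bystander.
- brass_weight: turned brass weight with a knob, 46 mm across, 67 mm tall; origin under its centre. Bystander.
- linen_tape: roll of cream tape lying flat, 73 mm across, 19 mm high; origin under its centre. Bystander.

How it is judged:
By the outcome, as a careful person would: the job done as asked, in the order asked, and still so for the second after the job is handed in, with the robot touching nothing.
Of tag_1, tag_2 only 1 to 2 are there at a start; the rules pass over those that are not, and their reading is None.
At some moment in a run one of spacer_a, spacer_b, spacer_c, spacer_d may be knocked a few centimetres aside while the robot is not near it.
It also fails if it takes over 210 s, if anything falls off the work surface, if the arm or the gripper's body presses on something with over 40 N, if the wrist force passes 120 N, or if a joint passes its speed limit or range.

## Working session

There is one attempt and no reset: what is moved stays moved. The work goes in short steps, Python scripts to look and compute and a tool call to move; the robot and the scene stay as the last step left them, time stands still between calls to the robot, and variables do not carry over. Pictures are saved under pics/ and viewed, at most 14 in all, crops included, and the job is handed in when it is done.

Besides the shell and the picture viewer there is one more tool, called after "Emit:" as a command line: name --pt "numbers of a row" for each row, then --argument value for the rest. apply_moves: Moves the arm, as the interface text tells. Its arguments: {"type":"object","properties":{"plan":{"type":"array"},"force":{"type":"number"}},"required":["plan"]}

```bash
mkdir -p pics; ls; python3 - <<'E'
from station import *
import cv2,numpy as np
for n in("scene","side"):
    im=snapshot(n); cv2.imwrite(f"pics/{n}0.png",cv2.resize(im[:,:,::-1],(800,600),interpolation=cv2.INTER_CUBIC))
    np.save(f"pics/{n}0.npy",im)
    c=calibration(n);print(n,c["camera_matrix"],-np.array(c["R"]).T@c["t"],c["R"])
print(calibration("wrist"),sense())
E
```

```text
pics
scene [[453.64046933   0.         259.63202258]
 [  0.         453.64046933 188.7111882 ]
 [  0.           0.           1.        ]] [-0.33220864  0.55481289  0.74198493] [[-0.51505777 -0.85689769  0.02101978]
 [-0.42690949  0.23518453 -0.87317611]
 [ 0.74327907 -0.45870969 -0.48695138]]
side [[448.18726701   0.         248.25540393]
 [  0.         448.18726701 191.9532351 ]
 [  0.           0.           1.        ]] [0.15860197 0.89942468 0.86016707] [[-0.90551829 -0.42415808  0.01124921]
 [-0.26001732  0.53375985 -0.80466851]
 [ 0.33530228 -0.73156705 -0.59361776]]
{'camera_matrix': array([[277.14280758,   0.        , 256.52533568],
       [  0.        , 277.14280758, 194.00912984],
       [  0.        ,   0.        ,   1.        ]]), 'mount': array([[ 9.57053169e-04, -9.51425351e-01, -3.07878038e-01,
         7.80502061e-02],
       [ 9.99999456e-01,  1.03835700e-03, -1.00255690e-04,
        -1.79057481e-04],
       [ 4.15073122e-04, -3.07877774e-01,  9.51425827e-01,
        -1.42686676e-01],
       [ 0.00000000e+00,  0.00000000e+00,  0.00000000e+00,
         1.00000000e+00]])} {'t': 0.1, 'q': array([-1.37248839e+00,  5.28400753e-01,  1.43378271e+00, -4.06715709e-05,
        1.18138605e+00, -1.78503663e-01]), 'qd': array([ 0.00048132, -0.00209369, -0.00164825,  0.00102447,  0.00198391,
       -0.00050859]), 'tau': array([-5.58217016e-04, -4.43303919e+01, -1.78585553e+01, -2.22135018e-04,
        3.91729773e-03,  1.33502246e-05]), 'tcp_pos': array([ 0.22985885, -0.58050186,  0.23041182]), 'tool_rot': array([ 9.82302137e-01,  1.87300655e-01, -2.85921637e-05, -9.88196157e-04]), 'force': array([-0.38232579,  0.03495506,  0.25729963]), 'ft_torque': array([-0.01174466, -0.00173993, -0.00461228]), 'gripper_force': 0.0, 'finger_gap': 0.9945284761044552}
```

View pics/scene0.png

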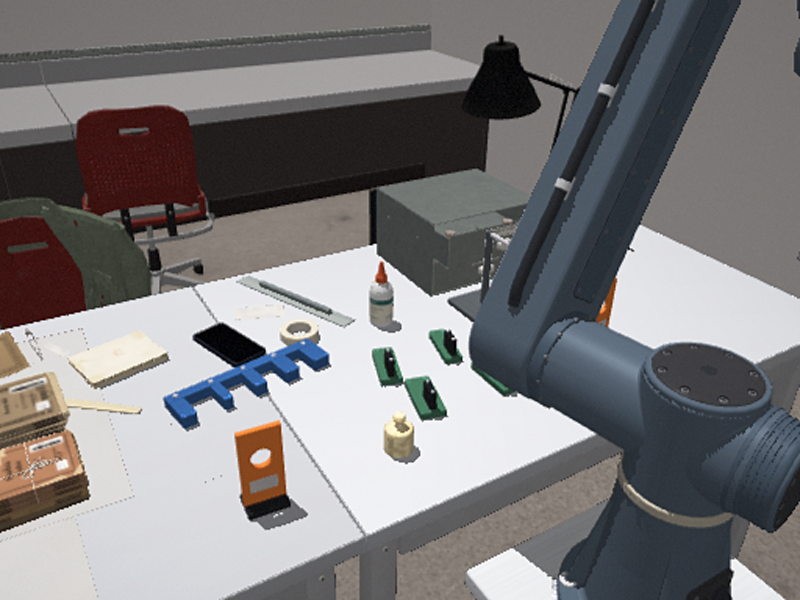

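View pics/side0.png

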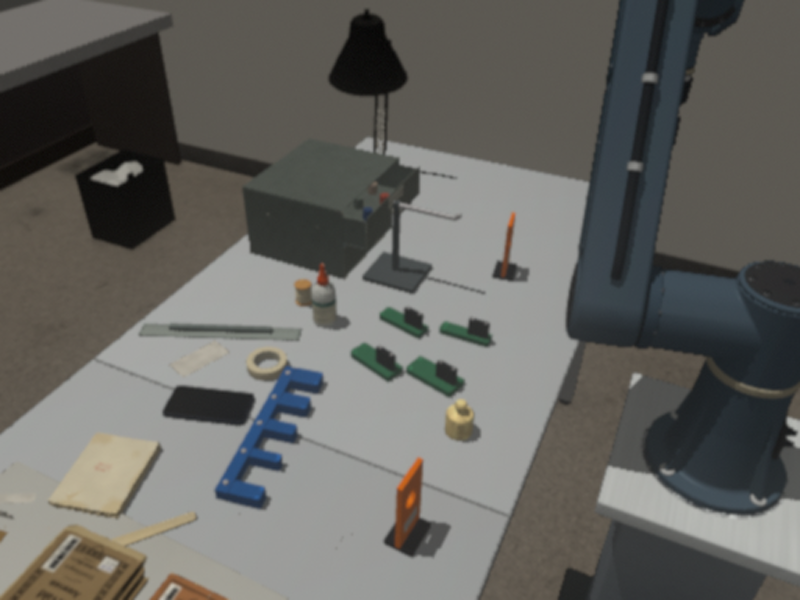

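```bash
cat > h.py <<'E'
from station import *
import cv2,numpy as np,sys
from scipy.spatial.transform import Rotation as Ro
np.set_printoptions(precision=4,suppress=True)
def cam(n):
    c=calibration(n)
    if n!="wrist": R=np.array(c["R"]);return c["camera_matrix"],R,-R.T@np.array(c["t"])
    s=sense();T=np.eye(4);T[:3,:3]=Ro.from_quat(s["tool_rot"]).as_matrix();T[:3,3]=s["tcp_pos"]
    M=T@c["mount"];return c["camera_matrix"],M[:3,:3].T,M[:3,3]
def ray(K,R,o,u,v,z):
    d=R.T@np.linalg.solve(K,[u,v,1.]);return o+d*(z-o[2])/d[2]
def proj(K,R,o,X):
    p=K@(R@(np.asarray(X)-o));return p[:2]/p[2]
def snap(name,f,crop=None,size=(800,600)):
    C=cam(name);im=snapshot(name);np.savez(f"pics/{f}.npz",im=im,K=C[0],R=C[1],o=C[2])
    save(f,f,crop,size);return C,im
def save(src,dst,crop=None,size=(800,600)):
    im=np.load(f"pics/{src}.npz")["im"]
    if crop: x,y,w,h=crop;im=im[y:y+h,x:x+w]
    cv2.imwrite(f"pics/{dst}.png",cv2.resize(im[:,:,::-1],size,interpolation=cv2.INTER_CUBIC))
def load(f):
    d=np.load(f"pics/{f}.npz");return (d["K"],d["R"],d["o"]),d["im"]
def go(p,yaw=None):
    """tool-frame shift and turn about tool z to reach TCP p, with tool pointing down and tool x at yaw"""
    s=sense();r=Ro.from_quat(s["tool_rot"]);q=np.array(s["tcp_pos"])
    d=r.inv().apply(np.array(p)-q)
    x=r.as_matrix()[:,0];y0=np.arctan2(x[1],x[0])
    if yaw is None: w=np.zeros(3)
    else: w=(r.inv()*Ro.from_euler('z',yaw)*Ro.from_euler('x',np.pi)).as_rotvec()
    print("at",q,"yaw",round(y0,4),"shift",d,"turn",w,"F",s["force"],"gap",round(s["finger_gap"],3),"t",s["t"])
def st():
    s=sense();print(s["t"],s["tcp_pos"],s["tool_rot"],s["force"],s["finger_gap"],s["gripper_force"])
E
python3 - <<'E'
from h import *
C=cam("side");k=512/800
for n,u,v in [("A",404,325),("B",466,336),("C",377,365),("D",435,380),("tagL",408,535),("tagR",506,272),("stand",398,272),("glue",324,318),("w",460,432),("tape",267,365),("rackR",300,378),("rackL",222,490)]:
    print(n,ray(*C,u*k,v*k,0))
go([.45,-.05,.35])
E
```

```text
A [ 0.5805 -0.099  -0.    ]
B [ 0.4584 -0.1203  0.    ]
C [0.577  0.0305 0.    ]
D [0.4659 0.0214 0.    ]
tagL [0.3798 0.337  0.    ]
tagR [ 0.4552 -0.3677  0.    ]
stand [ 0.6683 -0.2635  0.    ]
glue [ 0.7334 -0.0497  0.    ]
w [0.3817 0.1198 0.    ]
tape [0.7585 0.1183 0.    ]
rackR [0.6862 0.1221 0.    ]
rackL [0.6646 0.3861 0.    ]
at [ 0.2299 -0.5805  0.2304] yaw 0.3768 shift [ 0.3999 -0.4125 -0.1187] turn [0. 0. 0.] F [-0.3823  0.035   0.2573] gap 0.995 t 0.1
```

Emit:
apply_moves --pt "0 0 -0.06 0 0 0 -1" --pt "0 0 -0.06 0 0 0 -1" --pt "0.06 -0.06 0 0 0 0 -1" --pt "0.06 -0.06 0 0 0 0 -1" --pt "0.06 -0.06 0 0 0 0 -1" --pt "0.06 -0.06 0 0 0 0 -1" --pt "0.06 -0.06 0 0 0 0 -1" --pt "0.06 -0.06 0 0 0 0 -1"

```text
t: 1.1
tcp_pos: [0.3793, -0.2349, 0.3511]
tool_rot: [0.982, 0.187, 0.0, -0.0]
force: [0.5, 0.1, 0.7]
finger_gap: 1.0
gripper_force: 0.0
```

Emit:
apply_moves --pt "0 -0.05 0 0 0 0.18 -1" --pt "0 0 0 0 0 0.18 -1" --pt "0 0 0 0 0 0 -1" --pt "0 0 0 0 0 0 -1"

```text
t: 1.6
tcp_pos: [0.3607, -0.191, 0.3512]
tool_rot: [1.0, 0.009, -0.0, 0.0]
force: [0.2, -0.5, 0.1]
finger_gap: 1.0
gripper_force: 0.0
```

```bash
python3 - <<'E'
from h import *
snap("wrist","w1");go([.45,0,.35],0)
E
```

```text
at [ 0.3607 -0.1911  0.3512] yaw 0.018 shift [ 0.0927 -0.1894  0.0012] turn [-0.0001  0.0001  0.018 ] F [-0.038   0.2638  0.2113] gap 0.998 t 1.65
```

View pics/w1.png

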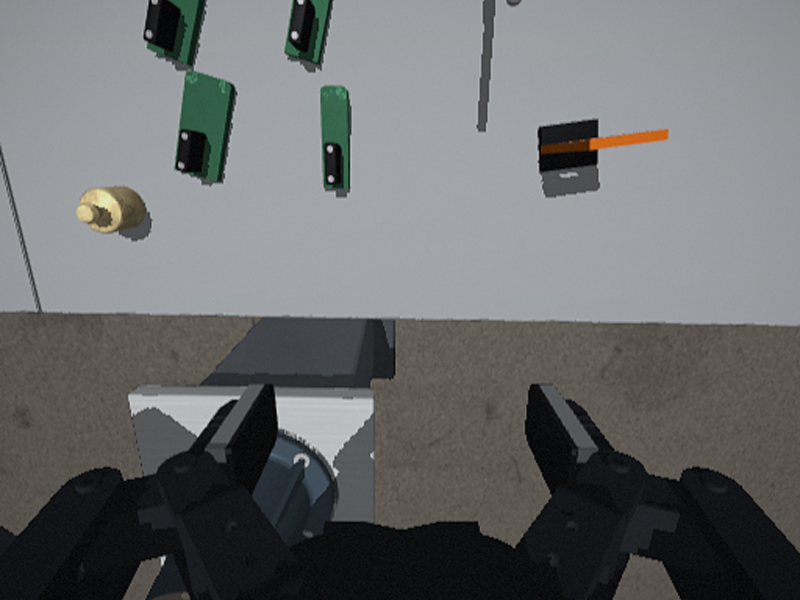

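The wrist view shows spacers B at about (335,140) and D at (205,125), parts of C and A at the top edge, the right tag at (570,145) and the weight at (110,210). I'll move further ahead to get the rack in view.

Emit:
apply_moves --pt "0.03 -0.06 0 0 0 0.018 -1" --pt "0.04 -0.06 0 0 0 0 -1" --pt "0.04 -0.06 -0.02 0 0 0 -1" --pt "0.04 -0.06 -0.02 0 0 0 -1" --pt "0 -0.04 -0.02 0 0 0 -1" --pt "0 0 0 0 0 0 -1" --pt "0 0 0 0 0 0 -1"

```text
t: 2.52
tcp_pos: [0.4892, 0.0573, 0.404]
tool_rot: [1.0, -0.0, -0.001, 0.0]
force: [-0.5, -0.3, 0.4]
finger_gap: 0.999
gripper_force: 0.0
```

```bash
python3 - <<'E'
from h import *
snap("wrist","w2");go([.45,0,.35],0)
E
```

```text
at [0.489  0.0568 0.4038] yaw -0.0021 shift [-0.0388  0.0569  0.0539] turn [ 0.0004  0.0018 -0.0021] F [ 0.7538 -0.3235 -0.0697] gap 0.999 t 2.575
```

View pics/w2.png

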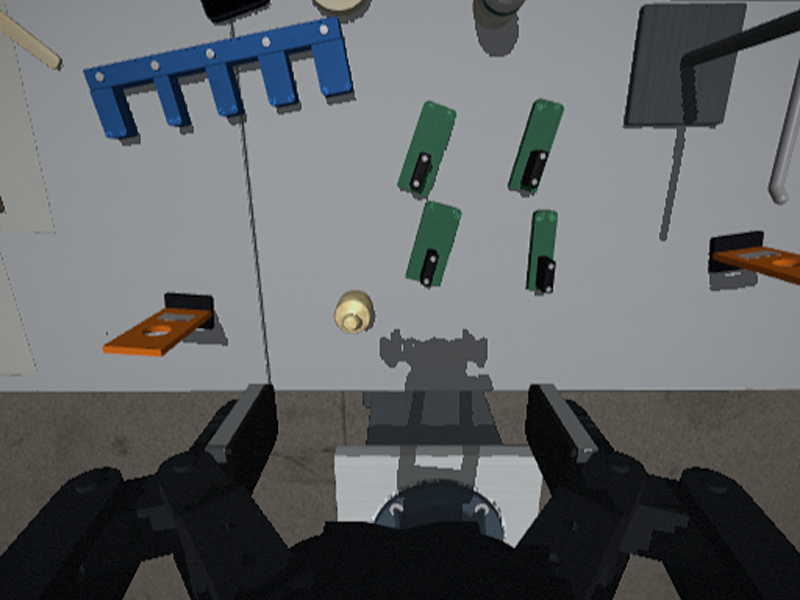

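```bash
cat > fit.py <<'E'
from h import *
from scipy.optimize import minimize
S=4
def sil(C,poly,z0,z1,shape,box):
    x0,y0=box[:2];m=np.zeros((shape[0]*S,shape[1]*S),np.uint8)
    P=lambda z:np.array([(proj(*C,[a,b,z])-[x0,y0]+.5)*S*16 for a,b in poly]).round().astype(np.int32)
    A,B=P(z0),P(z1);n=len(poly)
    for i in range(n):
        j=(i+1)%n;cv2.fillPoly(m,[np.array([A[i],A[j],B[j],B[i]])],1,shift=4)
    cv2.fillPoly(m,[B],1,shift=4);return m
def world(p,pts):
    c,s=np.cos(p[2]),np.sin(p[2]);return np.array(pts)@np.array([[c,s],[-s,c]])+p[:2]
def bar(w):
    h=w/2;r=min(6,h)/1e3;h/=1;a=w/2
    return [(-.05,-a),(.045,-a),(.05,-a+.005),(.05,a-.005),(.045,a),(-.05,a)]
def rackpoly():
    P=[]
    for c,w in zip([-.093,-.031,.031,.093],[.03,.036,.042,.048]):
        P+=[(0,c-w/2),(.05,c-w/2),(.05,c+w/2),(0,c+w/2)]
    return [(.072,-.142),(0,-.142)]+P+[(0,.142),(.072,.142)]
RIB=[(-.045,-.006),(-.005,-.006),(-.005,.006),(-.045,.006)]
def fitp(C,mask,p0,kind,steps):
    ys,xs=np.nonzero(mask);b=(max(xs.min()-8,0),max(ys.min()-8,0),xs.max()+9,ys.max()+9)
    sub=mask[b[1]:b[3],b[0]:b[2]].astype(np.uint8);big=np.repeat(np.repeat(sub,S,0),S,1)
    def cost(p):
        if kind=="rack": m=sil(C,world(p,rackpoly()),0,.022,sub.shape,b)
        else:
            m=sil(C,world(p,bar(p[3])),0,.012,sub.shape,b)
            m&=1-sil(C,world(p,RIB),.012,.046,sub.shape,b)
        return (m!=big).mean()*sub.size
    best=None
    for k in range(3):
        st=np.array(steps)/(2**k);x=p0 if best is None else best.x
        best=minimize(cost,x,method="Nelder-Mead",options=dict(initial_simplex=np.vstack([x]+[x+np.eye(len(x))[i]*st[i] for i in range(len(x))]),xatol=1e-5,fatol=.05,maxiter=400))
    return best.x,best.fun
def masks(im):
    h=cv2.cvtColor(im,cv2.COLOR_RGB2HSV);H,s,v=h[...,0],h[...,1],h[...,2]
    return dict(green=(H>60)&(H<90)&(s>110)&(v>20),blue=(H>100)&(H<125)&(s>140)&(v>40),orange=(H<16)&(s>180)&(v>60))
def spacers(f,minarea=250):
    C,im=load(f);out=[];m=masks(im)["green"].astype(np.uint8)
    n,L,stt,cen=cv2.connectedComponentsWithStats(cv2.morphologyEx(m,cv2.MORPH_CLOSE,np.ones((9,9))))
    for i in range(1,n):
        if stt[i,4]<minarea: continue
        mm=(m>0)&(L==i);ys,xs=np.nonzero(mm)
        W=np.array([ray(*C,u,v,.012)[:2] for u,v in zip(xs,ys)],np.float32)
        (cx,cy),(a,b2),_=r=cv2.minAreaRect(W);bx=cv2.boxPoints(r)
        e=bx[1]-bx[0] if np.linalg.norm(bx[1]-bx[0])>np.linalg.norm(bx[2]-bx[1]) else bx[2]-bx[1]
        y0=np.arctan2(e[1],e[0]);res=[]
        for y in (y0,y0+np.pi):
            res.append(fitp(C,mm,np.array([cx,cy,y,min(a,b2)]),"bar",[.006,.006,.06,.005]))
        p,c=min(res,key=lambda t:t[1]);p[2]=(p[2]+np.pi)%(2*np.pi)-np.pi
        out.append(p);print("spacer",p,"cost",round(c,1),"area",mm.sum(),"alt",round(max(r[1] for r in res),1))
    return out
def rack(f,p0):
    C,im=load(f);m=masks(im)["blue"].astype(np.uint8)
    n,L,stt,_=cv2.connectedComponentsWithStats(m);i=1+stt[1:,4].argmax()
    print("rack",*fitp(C,L==i,np.array(p0),"rack",[.01,.01,.06]),stt[i])
E
python3 - <<'E'
from fit import *
spacers("w2");rack("w2",[.66,.25,.2])
E
```

```text
spacer [0.5803 0.0181 0.05   0.0271] cost 1613.7 area 2011 alt 1678.5
spacer [ 0.5852 -0.1    -0.2308  0.0309] cost 70.8 area 802 alt 305.2
spacer [ 0.4613 -0.1198  0.0162  0.0251] cost 46.8 area 551 alt 200.8
rack [0.6187 0.2517 0.176 ] 1245.4375 [  54   10  171   79 4828]
```

```bash
sed -i 's/np.ones((9,9))/np.ones((3,3))/' fit.py; python3 - <<'E'
from fit import *
C,im=load("w2");m=masks(im);v=np.zeros_like(im);v[m["green"]]=(0,255,0);v[m["blue"]]=(0,0,255);v[m["orange"]]=255
# overlay the guess of the rack
for p,col in(([.66,.25,.2],(255,255,0)),):
    P=np.array([proj(*C,[*q,.022]) for q in world(p,rackpoly())]).astype(np.int32);cv2.polylines(v,[P],True,col)
cv2.imwrite("pics/m.png",cv2.resize(v[:250,:,::-1],(800,390),interpolation=0))
spacers("w2")
h=cv2.cvtColor(im,cv2.COLOR_RGB2HSV);print(h[60,:256:1][60:75],h[130:170:6,270])
E
```

```text
spacer [ 0.583   0.0277 -0.3331  0.0375] cost 82.9 area 1022 alt 438.1
spacer [ 0.5852 -0.1    -0.2308  0.0309] cost 70.8 area 802 alt 305.2
spacer [ 0.4699  0.0176 -0.2577  0.0435] cost 67.4 area 989 alt 435.6
spacer [ 0.4613 -0.1198  0.0162  0.0251] cost 46.8 area 551 alt 200.8
[[107 186 111]
 [106 190 110]
 [107 181 111]
 [107 183 110]
 [107 188 111]
 [107 183 110]
 [107 178 112]
 [106 190 110]
 [107 181 111]
 [107 188 110]
 [107 193 111]
 [107 191 112]
 [107 187 101]
 [108 193  37]
 [107 176  42]] [[110  10 160]
 [ 86  19 105]
 [ 73 132  87]
 [ 75 120  87]
 [ 73 117  87]
 [ 74 120  85]
 [ 74 122  90]]
```

View pics/m.png

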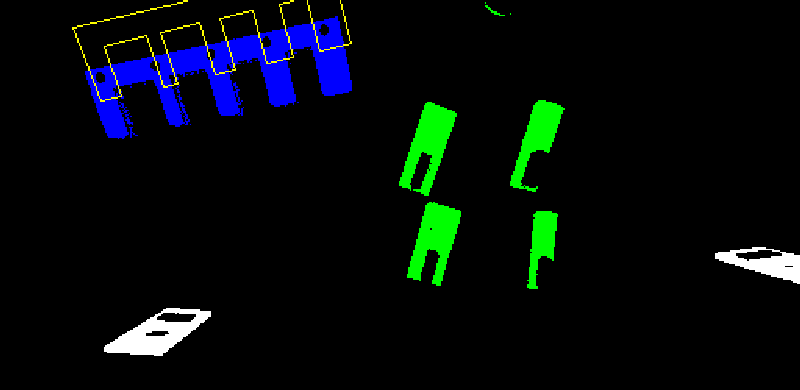

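Ranked by width the order is clear: B < A < C < D. The rack guess was about 40 mm too far ahead, so I'll relax the masks and refit.

```bash
sed -i 's/(s>110)&(v>20)/(s>70)\&(v>15)/; s/(s>140)&(v>40)/(s>110)\&(v>20)/' fit.py; python3 - <<'E'
from fit import *
spacers("w2")
for g in ([.625,.25,.22],[.61,.25,.25]): rack("w2",g)
E
```

```text
spacer [ 0.5854 -0.1004 -0.2291  0.0321] cost 77.8 area 861 alt 592.3
spacer [ 0.5824  0.0281 -0.3297  0.039 ] cost 77.5 area 1098 alt 419.4
spacer [ 0.4702  0.0176 -0.2536  0.0444] cost 70.0 area 1036 alt 415.9
spacer [ 0.4616 -0.1201  0.0115  0.0264] cost 48.8 area 592 alt 398.6
rack [0.6187 0.2513 0.1813] 515.4375 [  53   10  173   79 5568]
rack [0.6186 0.2513 0.1804] 524.0 [  53   10  173   79 5568]
```

Emit:
apply_moves --pt "0.01 -0.05 0.05 0 0 0 -1" --pt "0.02 -0.05 0.05 0 0 0 -1" --pt "0.02 -0.05 0.05 0 0 0 -1" --pt "0.02 -0.045 0.05 0 0 0 -1" --pt "0 0 0 0 0 0 -1" --pt "0 0 0 0 0 0 -1"

```text
t: 3.32
tcp_pos: [0.5503, 0.2252, 0.2313]
tool_rot: [1.0, -0.001, -0.0, 0.0]
force: [-0.3, 0.3, -0.0]
finger_gap: 1.002
gripper_force: 0.0
```

```bash
python3 - <<'E'
from fit import *
C,im=snap("wrist","w3");go([.45,0,.35],0)
rack("w3",[.6187,.2513,.181])
p=[.6187,.2513,.2];
v=im.copy()
P=np.array([proj(*C,[*q,.022]) for q in world([.6187,.2513,.181],rackpoly())]).astype(np.int32);cv2.polylines(v,[P],True,(255,255,0))
cv2.imwrite("pics/w3o.png",cv2.resize(v[:300,:,::-1],(800,469),interpolation=0))
E
```

```text
at [0.5508 0.2251 0.2325] yaw -0.003 shift [-0.0999  0.2255 -0.1176] turn [ 0.0002 -0.0015 -0.003 ] F [ 0.1198 -0.549   0.5604] gap 1.001 t 3.375
rack [0.6186 0.251  0.1811] 794.6875 [  106    23   246   110 10408]
```

View pics/w3o.png

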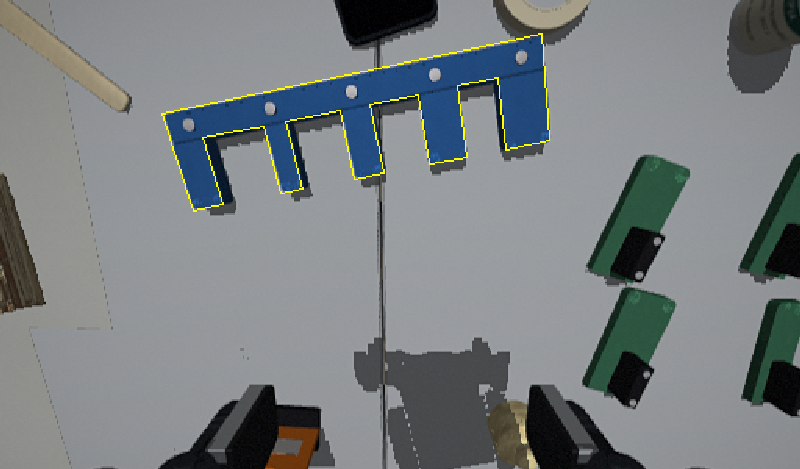

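Emit:
apply_moves --pt "-0.019 0.0575 0 0 0 0 0" --pt "-0.019 0.0575 0 0 0 0 0" --pt "-0.019 0.0575 0.03 0 0 0 0" --pt "-0.019 0.0575 0.04 0 0 0 0" --pt "-0.019 0.0575 0.04 0 0 0 0" --pt "-0.019 0.0575 0.03 0 0 -0.0145 0" --pt "0 0 0 0 0 0 0" --pt "0 0 0 0 0 0 0"

```text
t: 4.38
tcp_pos: [0.4445, -0.0946, 0.1086]
tool_rot: [1.0, 0.005, 0.001, 0.001]
force: [1.0, 0.7, 0.2]
finger_gap: 0.502
gripper_force: 0.0
```

```bash
python3 - <<'E'
from fit import *
spacers("w1"); spacers("w3"); go([.4366,-.1204,.017],.0115)
E
```

```text
spacer [ 0.5833  0.0287 -0.3457  0.0397] cost 48.8 area 665 alt 131.0
spacer [ 0.5388 -0.0896  2.9477  0.0325] cost 350.0 area 523 alt 422.6
spacer [ 0.4703  0.018  -0.2631  0.045 ] cost 107.6 area 1600 alt 999.2
spacer [ 0.4621 -0.1194  0.0064  0.0269] cost 95.2 area 883 alt 632.7
spacer [ 0.5825  0.0274 -0.3141  0.0387] cost 112.6 area 2091 alt 765.1
spacer [ 0.5857 -0.102  -0.2423  0.0355] cost 57.4 area 1212 alt 311.2
spacer [ 0.4703  0.017  -0.2526  0.0447] cost 102.8 area 1913 alt 1063.4
spacer [ 0.4617 -0.1201  0.007   0.0269] cost 78.2 area 1331 alt 642.3
at [ 0.4445 -0.0946  0.1086] yaw 0.0107 shift [-0.0084  0.0256  0.0916] turn [ 0.0012 -0.0029 -0.0008] F [1.037  0.7402 0.2369] gap 0.502 t 4.375
```

Emit:
apply_moves --pt "-0.008 0.0256 0 0 0 0 0" --pt "0 0 0.04 0 0 0 0" --pt "0 0 0.04 0 0 0 0" --pt "0 0 0.0116 0 0 0 0" --pt "0 0 0 0 0 0 1" --pt "0 0 0 0 0 0 1" --pt "0 0 0 0 0 0 1" --pt "0 0 0 0 0 0 1" --force 60

```text
t: 5.38
tcp_pos: [0.4371, -0.1193, 0.0167]
tool_rot: [1.0, 0.007, 0.001, 0.001]
force: [0.8, 2.7, 7.2]
finger_gap: 0.129
gripper_force: 60.5
```

```bash
python3 - <<'E'
from fit import *
go([.5497,.1438,.017],.181)
E
```

```text
at [ 0.4371 -0.1193  0.0167] yaw 0.0131 shift [ 0.1161 -0.2616 -0.0003] turn [ 0.0013 -0.0024 -0.1679] F [0.8076 2.6843 7.1832] gap 0.129 t 5.375
```

Emit:
apply_moves --pt "0 0 -0.045 0 0 0 1" --pt "0 0 -0.045 0 0 0 1" --pt "0.02 -0.0436 0 0 0 0 1" --pt "0.02 -0.0436 0 0 0 0 1" --pt "0.02 -0.0436 0 0 0 0 1" --pt "0.02 -0.0436 0 0 0 0 1" --pt "0.02 -0.0436 0 0 0 0 1" --pt "0.016 -0.0436 0 0 0 0 1"

```text
t: 6.38
tcp_pos: [0.549, 0.1453, 0.1057]
tool_rot: [1.0, 0.007, 0.0, 0.0]
force: [-0.6, 0.1, -1.6]
finger_gap: 0.127
gripper_force: 59.3
```

Emit:
apply_moves --pt "0 0 0 0 0 -0.168 1" --pt "0 0 0.03 0 0 0 1" --pt "0 0 0.02 0 0 0 1" --pt "0 0 0 0 0 0 1"

```text
t: 6.88
tcp_pos: [0.5469, 0.1437, 0.0541]
tool_rot: [0.996, 0.091, -0.002, -0.0]
force: [-0.3, 0.1, -2.1]
finger_gap: 0.126
gripper_force: 59.2
```

```bash
python3 - <<'E'
from fit import *
go([.5497,.1438,.018],.181)
C,im=snap("wrist","w4")
E
```

```text
at [0.5469 0.1437 0.0541] yaw 0.1813 shift [0.0029 0.0005 0.0361] turn [-0.0004  0.0044  0.0003] F [-0.2794  0.0977 -2.0562] gap 0.126 t 6.875
```

View pics/w4.png

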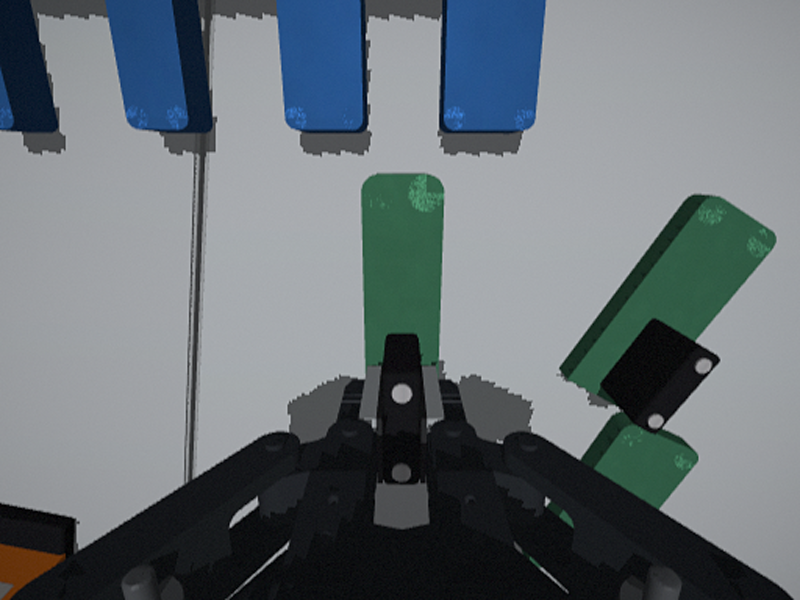

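View: the bar's nose (361–444 px, row 175) is centred on notch 1's walls (366–441 px). I'll lower it and push in gently.

Emit:
apply_moves --pt "0.003 0 0.02 0 0 0 1" --pt "0 0 0.016 0 0 0 1" --pt "0 0 0 0 0 0 1" --pt "0.008 0 0 0 0 0 1" --pt "0.006 0 0 0 0 0 1" --pt "0.006 0 0 0 0 0 1" --pt "0.006 0 0 0 0 0 1" --pt "0.006 0 0 0 0 0 1"

```text
t: 7.92
tcp_pos: [0.5836, 0.1504, 0.0195]
tool_rot: [0.996, 0.091, 0.0, -0.0]
force: [-0.7, -0.4, -1.6]
finger_gap: 0.135
gripper_force: 59.3
```

```bash
python3 - <<'E'
from fit import *
n=np.array([.6353,.1595])-.025*np.array([.9837,.18]);print(n);go([*n,.018],.181)
E
```

```text
[0.6107 0.155 ]
at [0.5836 0.1504 0.0195] yaw 0.1814 shift [0.0275 0.0003 0.0015] turn [ 0.     -0.0002  0.0004] F [-0.6909 -0.436  -1.6483] gap 0.135 t 7.925
```

Emit:
apply_moves --pt "0.006 0 0.001 0 0 0 1" --pt "0.006 0 0 0 0 0 1" --pt "0.006 0 0 0 0 0 1" --pt "0.005 0 0 0 0 0 1" --pt "0.002 0 0 0 0 0 1" --pt "0.002 0 0 0 0 0 1" --pt "0.001 0 0 0 0 0 1" --pt "0 0 0 0 0 0 1"

```text
t: 8.93
tcp_pos: [0.6106, 0.1553, 0.0184]
tool_rot: [0.996, 0.091, -0.0, -0.0]
force: [0.6, -0.3, -1.5]
finger_gap: 0.13
gripper_force: 59.3
```

Emit:
apply_moves --pt "0.001 0 0 0 0 0 1" --pt "0.001 0 0 0 0 0 1" --pt "0.001 0 0 0 0 0 1" --pt "0 0 0 0 0 0 1"

```text
t: 9.43
tcp_pos: [0.611, 0.1555, 0.018]
tool_rot: [0.996, 0.091, -0.003, 0.0]
force: [-5.5, -1.0, 0.8]
finger_gap: 0.128
gripper_force: 59.8
```

Emit:
apply_moves --pt "0.001 0 0 0 0 0 1" --pt "0.001 0 0 0 0 0 1" --pt "0.001 0 0 0 0 0 1" --pt "0 0 0 0 0 0 1"

```text
t: 9.93
tcp_pos: [0.611, 0.1557, 0.0177]
tool_rot: [0.996, 0.091, -0.006, 0.0]
force: [-9.4, -3.0, 4.2]
finger_gap: 0.129
gripper_force: 60.1
```

Emit:
apply_moves --pt "-0.003 0 0.001 0 0 0 1" --pt "0 0 0 0 0 0 0.3" --pt "0 0 0 0 0 0 0.3" --pt "0 0 -0.04 0 0 0 0.3" --pt "0 0 -0.05 0 0 0 0.3" --pt "-0.02 0.03 -0.05 0 0 0 0.3" --pt "-0.03 0.04 -0.05 0 0 0 0.3" --pt "-0.03 0.045 -0.04 0 0 0 0.3"

```text
t: 10.92
tcp_pos: [0.5607, 0.0361, 0.2413]
tool_rot: [0.996, 0.091, 0.002, 0.001]
force: [1.4, -0.7, -0.1]
finger_gap: 0.344
gripper_force: 0.0
```

Emit:
apply_moves --pt "0 0.045 0 0 0 0.09 0" --pt "0 0.045 0 0 0 0.09 0" --pt "0 0 0 0 0 0 0" --pt "0 0 0 0 0 0 0"

```text
t: 11.42
tcp_pos: [0.5722, -0.0519, 0.2389]
tool_rot: [1.0, 0.001, 0.0, -0.0]
force: [0.2, 0.4, 0.6]
finger_gap: 0.5
gripper_force: 0.0
```

```bash
cat >> fit.py <<'E'
RK=np.array([.6186,.2510,.1811])
def check(f):
    snap("wrist",f)
    for p in spacers(f):
        c,s=np.cos(RK[2]),np.sin(RK[2]);d=p[:2]-RK[:2]
        print("  rack frame",[c*d[0]+s*d[1],-s*d[0]+c*d[1],p[2]-RK[2]],"grasp",p[:2]-.025*np.array([np.cos(p[2]),np.sin(p[2])]))
E
python3 - <<'E'
from fit import *
check("w5");go([.5611,-.0945,.1],-.237)
E
```

```text
spacer [0.6348 0.1629 0.2476 0.0191] cost 280.6 area 1327 alt 792.2
spacer [ 0.5848 -0.1003 -0.2423  0.0324] cost 109.4 area 1493 alt 932.8
spacer [ 0.5819  0.0281 -0.3357  0.0388] cost 102.7 area 1848 alt 924.8
spacer [ 0.4705  0.0171 -0.249   0.0447] cost 396.9 area 1348 alt 594.9
  rack frame [np.float64(4.439916325717566e-05), np.float64(-0.08955093228106786), np.float64(0.0665497416284653)] grasp [0.6105 0.1568]
  rack frame [np.float64(-0.09651262639465974), np.float64(-0.3394789736775057), np.float64(-0.42343987597015365)] grasp [ 0.5605 -0.0943]
  rack frame [np.float64(-0.07623737541917057), np.float64(-0.21266041799086527), np.float64(-0.5167622014788675)] grasp [0.5583 0.0363]
  rack frame [np.float64(-0.18780425459310815), np.float64(-0.20338683451074246), np.float64(-0.4301057974727367)] grasp [0.4463 0.0233]
at [ 0.572  -0.0513  0.2388] yaw 0.0022 shift [-0.011   0.0433  0.1388] turn [-0.0005 -0.0001  0.2392] F [0.476  0.565  0.3732] gap 0.497 t 11.475
```

Emit:
apply_moves --pt "-0.0114 0.0435 0 0 0 0 0" --pt "0 0 0.03 0 0 0.121 0" --pt "0 0 0.04 0 0 0.12 0" --pt "0 0 0.04 0 0 0 0" --pt "0 0 0.04 0 0 0 0" --pt "0 0 0 0 0 0 0"

```text
t: 12.22
tcp_pos: [0.5584, -0.0933, 0.0861]
tool_rot: [0.993, -0.119, -0.004, -0.001]
force: [0.6, -0.5, -0.0]
finger_gap: 0.497
gripper_force: 0.0
```

```bash
python3 - <<'E'
from fit import *
go([.5606,-.0944,.017],-.24)
E
```

```text
at [ 0.5584 -0.0933  0.0861] yaw -0.2376 shift [0.0029 0.0006 0.0691] turn [-0.0011  0.0074  0.0024] F [ 0.5972 -0.5486 -0.0034] gap 0.497 t 12.225
```

Emit:
apply_moves --pt "0.003 0 0.035 0 0 0 0" --pt "0 0 0.034 0 0 0 0" --pt "0 0 0 0 0 0 0" --pt "0 0 0 0 0 0 1" --pt "0 0 0 0 0 0 1" --pt "0 0 0 0 0 0 1" --pt "0 0 -0.045 0 0 0 1" --pt "0 0 -0.045 0 0 0 1"

```text
t: 13.22
tcp_pos: [0.563, -0.0962, 0.1108]
tool_rot: [0.993, -0.12, -0.001, -0.0]
force: [0.7, -1.0, -1.2]
finger_gap: 0.131
gripper_force: 58.9
```

Emit:
apply_moves --pt "-0.0132 -0.0408 0 0 0 0 1" --pt "-0.0132 -0.0408 0 0 0 0 1" --pt "-0.0132 -0.0408 0 0 0 0 1" --pt "-0.0132 -0.0408 0 0 0 0 1" --pt "-0.0132 -0.0408 0 0 0 0 1" --pt "-0.0132 -0.0408 0 0 0 0 1" --pt "-0.0132 -0.0408 0 0 0 -0.14 1" --pt "0 0 0 0 0 -0.14 1"

```text
t: 14.22
tcp_pos: [0.5408, 0.2061, 0.1103]
tool_rot: [1.0, 0.025, 0.0, -0.0]
force: [0.2, 0.3, -1.6]
finger_gap: 0.126
gripper_force: 59.1
```

Emit:
apply_moves --pt "0 0 0 0 0 -0.14 1" --pt "0 0 0.025 0 0 0 1" --pt "0 0 0.025 0 0 0 1" --pt "0 0 0 0 0 0 1"

```text
t: 14.72
tcp_pos: [0.5398, 0.2027, 0.0586]
tool_rot: [0.996, 0.09, -0.002, 0.0]
force: [-0.2, 0.6, -0.9]
finger_gap: 0.123
gripper_force: 59.1
```

```bash
python3 - <<'E'
from fit import *
go([.5386,.2048,.018],.181)
C,im=snap("wrist","w6",(100,50,300,225))
E
```

```text
at [0.5398 0.2027 0.0586] yaw 0.1802 shift [-0.0007 -0.0023  0.0406] turn [-0.      0.0044 -0.0008] F [-0.208   0.5555 -0.9428] gap 0.123 t 14.725
```

View pics/w6.png

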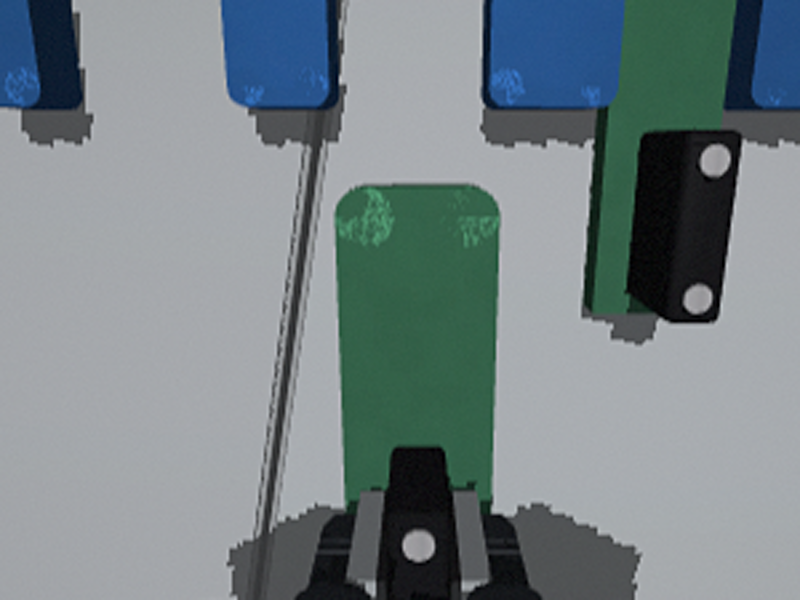

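Crop: bar A (335–500 px) sits slightly right of notch 2 (338–484 px), which agrees with the computed −2.3 mm correction. B is home next to it.

Emit:
apply_moves --pt "0 -0.0023 0.02 0 0 0 1" --pt "0 0 0.0205 0 0 0 1" --pt "0 0 0 0 0 0 1" --pt "0.008 0 0 0 0 0 1" --pt "0.006 0 0 0 0 0 1" --pt "0.006 0 0 0 0 0 1" --pt "0.006 0 0 0 0 0 1" --pt "0.006 0 0 0 0 0 1"

```text
t: 15.78
tcp_pos: [0.5719, 0.2112, 0.0206]
tool_rot: [0.996, 0.09, -0.001, 0.0]
force: [-5.8, -1.2, 8.2]
finger_gap: 0.125
gripper_force: 64.0
```

```bash
python3 - <<'E'
from fit import *
n=np.array([.6242,.2205])-.025*np.array([.9837,.18]);print(n);go([*n,.018],.181)
E
```

```text
[0.5996 0.216 ]
at [0.5719 0.2112 0.0206] yaw 0.1804 shift [0.0281 0.0002 0.0025] turn [-0.0001  0.0021 -0.0006] F [-5.7999 -1.197   8.2429] gap 0.125 t 15.775
```

Emit:
apply_moves --pt "0.006 0 -0.0015 0 0 0 1" --pt "0.006 0 0 0 0 0 1" --pt "0.006 0 0 0 0 0 1" --pt "0.005 0 0 0 0 0 1" --pt "0.002 0 0 0 0 0 1" --pt "0.002 0 0 0 0 0 1" --pt "0.001 0 0 0 0 0 1" --pt "0 0 0 0 0 0 1"

```text
t: 16.77
tcp_pos: [0.6004, 0.2162, 0.0207]
tool_rot: [0.996, 0.09, 0.0, -0.0]
force: [-0.4, -0.4, 0.7]
finger_gap: 0.126
gripper_force: 62.8
```

Emit:
apply_moves --pt "0.001 0 0 0 0 0 1" --pt "0.001 0 0 0 0 0 1" --pt "0.001 0 0 0 0 0 1" --pt "0.001 0 0 0 0 0 1" --pt "0 0 0 0 0 0 1"

```text
t: 17.4
tcp_pos: [0.6044, 0.2169, 0.0207]
tool_rot: [0.996, 0.09, 0.0, -0.0]
force: [-0.6, 0.3, 1.0]
finger_gap: 0.132
gripper_force: 62.8
```

Emit:
apply_moves --pt "0.001 0 0 0 0 0 1" --pt "0.001 0 0 0 0 0 1" --pt "0.001 0 0 0 0 0 1" --pt "0 0 0 0 0 0 1"

```text
t: 17.9
tcp_pos: [0.6045, 0.2169, 0.0209]
tool_rot: [0.996, 0.09, -0.003, 0.0]
force: [-6.8, -0.9, 6.2]
finger_gap: 0.132
gripper_force: 63.6
```

Emit:
apply_moves --pt "0.001 0 0 0 0 0 1" --pt "0.001 0 0 0 0 0 1" --pt "0.001 0 0 0 0 0 1" --pt "0 0 0 0 0 0 1"

```text
t: 18.4
tcp_pos: [0.6045, 0.217, 0.021]
tool_rot: [0.996, 0.09, -0.006, 0.001]
force: [-12.1, -3.3, 11.9]
finger_gap: 0.129
gripper_force: 64.4
```

Emit:
apply_moves --pt "-0.004 0 0 0 0 0 1" --pt "0 0 0 0 0 0 0.3" --pt "0 0 0 0 0 0 0.3" --pt "0 0 -0.04 0 0 0 0.3" --pt "0 0 -0.05 0 0 0 0.3" --pt "-0.017 0.0445 -0.04 0 0 0 0.3" --pt "-0.017 0.0445 -0.045 0 0 0 0.3" --pt "-0.017 0.0445 -0.045 0 0 0 0.3"

```text
t: 19.4
tcp_pos: [0.5813, 0.0797, 0.2381]
tool_rot: [0.996, 0.09, 0.001, 0.0]
force: [1.0, -0.4, 0.3]
finger_gap: 0.347
gripper_force: 0.0
```

Emit:
apply_moves --pt "-0.017 0.0445 0 0 0 0.17 0" --pt "0 0 0 0 0 0.17 0" --pt "0 0 0 0 0 0.17 0" --pt "0 0 0 0 0 0 0" --pt "0 0 0 0 0 0 0"

```text
t: 20.02
tcp_pos: [0.5723, 0.0343, 0.2366]
tool_rot: [0.987, -0.163, 0.0, -0.0]
force: [0.2, -0.3, -0.5]
finger_gap: 0.504
gripper_force: 0.0
```

```bash
python3 - <<'E'
from fit import *
check("w7");go([.5583,.0363,.1],-.333)
E
```

```text
spacer [0.6288 0.162  0.1661 0.022 ] cost 190.4 area 1187 alt 746.1
spacer [ 0.5821  0.0281 -0.332   0.0393] cost 105.1 area 1913 alt 706.8
spacer [0.6237 0.2231 0.2663 0.0255] cost 243.5 area 1359 alt 796.1
spacer [ 0.4702  0.0172 -0.2657  0.0446] cost 240.1 area 1590 alt 852.8
  rack frame [np.float64(-0.005989167619939456), np.float64(-0.08935266349790938), np.float64(-0.015007359934058523)] grasp [0.6041 0.1579]
  rack frame [np.float64(-0.07599657031807344), np.float64(-0.21265291898419889), np.float64(-0.5130810271833377)] grasp [0.5585 0.0363]
  rack frame [np.float64(-4.53396664402729e-05), np.float64(-0.028359839649869278), np.float64(0.08519726914737705)] grasp [0.5995 0.2165]
  rack frame [np.float64(-0.18805517764174545), np.float64(-0.20320372024745625), np.float64(-0.44683358297043774)] grasp [0.4461 0.0238]
at [0.5722 0.0344 0.2365] yaw -0.3275 shift [-0.0139  0.0026  0.1365] turn [-0.0001 -0.0003  0.0055] F [-0.5983  0.1878 -0.1976] gap 0.497 t 20.075
```

Emit:
apply_moves --pt "-0.0139 0.0026 0.04 0 0 0.005 0" --pt "0 0 0.045 0 0 0 0" --pt "0 0 0.045 0 0 0 0" --pt "0 0 0.03 0 0 0 0" --pt "0 0 0 0 0 0 0" --pt "0 0 0 0 0 0 0"

```text
t: 20.82
tcp_pos: [0.559, 0.0363, 0.0775]
tool_rot: [0.986, -0.166, 0.001, -0.0]
force: [1.2, 0.3, 0.9]
finger_gap: 0.5
gripper_force: 0.0
```

```bash
python3 - <<'E'
from fit import *
go([.5585,.0363,.018],-.333)
E
```

```text
at [0.559  0.0363 0.0775] yaw -0.3339 shift [-0.0006  0.0001  0.0595] turn [-0.0004 -0.0019 -0.0009] F [1.2179 0.3397 0.8734] gap 0.5 t 20.825
```

Emit:
apply_moves --pt "0 0 0.03 0 0 0 0" --pt "0 0 0.0295 0 0 0 0" --pt "0 0 0 0 0 0 0" --pt "0 0 0 0 0 0 1" --pt "0 0 0 0 0 0 1" --pt "0 0 0 0 0 0 1" --pt "0 0 -0.045 0 0 0 1" --pt "0 0 -0.045 0 0 0 1"

```text
t: 21.82
tcp_pos: [0.5575, 0.0363, 0.1081]
tool_rot: [0.986, -0.167, -0.001, 0.0]
force: [1.1, -0.4, -1.7]
finger_gap: 0.128
gripper_force: 58.8
```

Emit:
apply_moves --pt "-0.021 -0.0413 0 0 0 0 1" --pt "-0.021 -0.0413 0 0 0 0 1" --pt "-0.021 -0.0413 0 0 0 0 1" --pt "-0.021 -0.0413 0 0 0 0 1" --pt "-0.021 -0.0413 0 0 0 0 1" --pt "0 0 0 0 0 -0.171 1" --pt "0 0 0 0 0 -0.171 1" --pt "0 0 0 0 0 -0.171 1"

```text
t: 22.82
tcp_pos: [0.5262, 0.2661, 0.1075]
tool_rot: [0.996, 0.092, 0.0, 0.0]
force: [0.9, 0.1, -1.5]
finger_gap: 0.127
gripper_force: 59.0
```

Emit:
apply_moves --pt "0 0 0.025 0 0 0 1" --pt "0 0 0.025 0 0 0 1" --pt "0 0 0 0 0 0 1"

```text
t: 23.2
tcp_pos: [0.5249, 0.2653, 0.0558]
tool_rot: [0.996, 0.089, -0.002, 0.0]
force: [0.1, -0.6, -1.1]
finger_gap: 0.125
gripper_force: 59.0
```

```bash
python3 - <<'E'
from fit import *
go([.5274,.2658,.018],.181)
C,im=snap("wrist","w8",(100,50,300,225))
E
```

```text
at [0.5249 0.2653 0.0558] yaw 0.1783 shift [ 0.0027 -0.0001  0.0378] turn [ 0.0005  0.0044 -0.0027] F [ 0.0965 -0.5852 -1.0655] gap 0.125 t 23.2
```

View pics/w8.png

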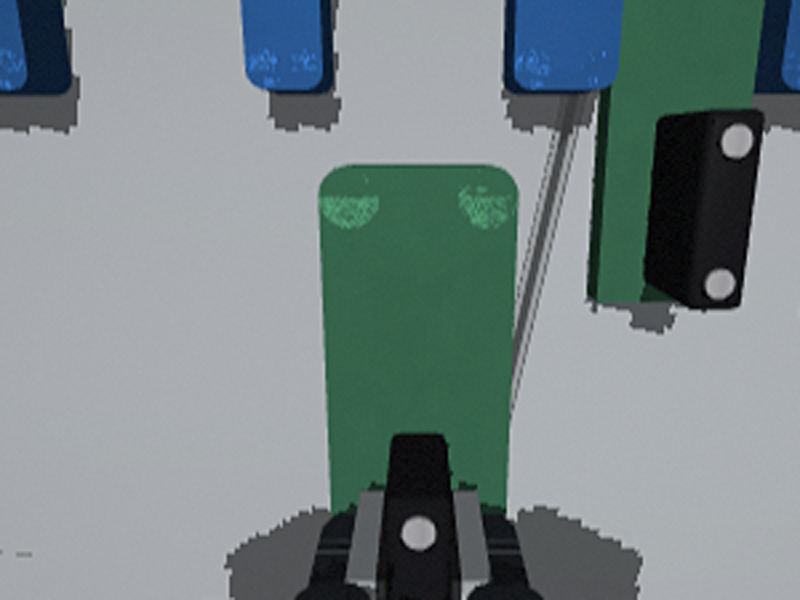

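C (320–518 px, centre 419) is lined up with notch 3 (332–505, centre 418).

Emit:
apply_moves --pt "0.002 0 0.02 0 0 -0.0027 1" --pt "0 0 0.0165 0 0 0 1" --pt "0 0 0 0 0 0 1" --pt "0.008 0 0 0 0 0 1" --pt "0.006 0 0 0 0 0 1" --pt "0.006 0 0 0 0 0 1" --pt "0.006 0 0 0 0 0 1" --pt "0.006 0 0 0 0 0 1"

```text
t: 24.25
tcp_pos: [0.5605, 0.2719, 0.0207]
tool_rot: [0.996, 0.09, 0.0, -0.0]
force: [-0.3, 0.0, -1.3]
finger_gap: 0.129
gripper_force: 59.8
```

```bash
python3 - <<'E'
from fit import *
n=np.array([.613,.2815])-.025*np.array([.9837,.18]);print(n);go([*n,.018],.181)
E
```

```text
[0.5884 0.277 ]
at [0.5605 0.2719 0.0207] yaw 0.181 shift [0.0283 0.     0.0027] turn [-0.     -0.0002 -0.    ] F [-0.2714  0.005  -1.2677] gap 0.129 t 24.25
```

Emit:
apply_moves --pt "0.006 0 0 0 0 0 1" --pt "0.006 0 0.001 0 0 0 1" --pt "0.006 0 0.001 0 0 0 1" --pt "0.006 0 0 0 0 0 1" --pt "0.003 0 0 0 0 0 1" --pt "0.002 0 0 0 0 0 1" --pt "0.001 0 0 0 0 0 1" --pt "0.001 0 0 0 0 0 1"

```text
t: 25.25
tcp_pos: [0.589, 0.2772, 0.0187]
tool_rot: [0.996, 0.09, -0.002, 0.0]
force: [-6.2, -1.2, 6.8]
finger_gap: 0.126
gripper_force: 60.9
```

Emit:
apply_moves --pt "0.001 0 0 0 0 0 1" --pt "0.001 0 0 0 0 0 1" --pt "0.001 0 0 0 0 0 1" --pt "0 0 0 0 0 0 1"

```text
t: 25.75
tcp_pos: [0.589, 0.2772, 0.0188]
tool_rot: [0.996, 0.091, -0.005, 0.001]
force: [-9.8, -2.9, 10.1]
finger_gap: 0.129
gripper_force: 61.5
```

Emit:
apply_moves --pt "-0.004 0 0 0 0 0 1" --pt "0 0 0 0 0 0 0.3" --pt "0 0 0 0 0 0 0.3" --pt "0 0 -0.04 0 0 0 0.3" --pt "0 0 -0.05 0 0 0 0.3" --pt "-0.032 0.041 -0.045 0 0 0 0.3" --pt "-0.032 0.041 -0.045 0 0 0 0.3" --pt "-0.032 0.041 -0.045 0 0 0 0.3"

```text
t: 26.75
tcp_pos: [0.524, 0.1505, 0.2326]
tool_rot: [0.996, 0.091, 0.001, 0.0]
force: [0.4, -0.1, 0.2]
finger_gap: 0.349
gripper_force: 0.0
```

Emit:
apply_moves --pt "-0.032 0.041 0 0 0 0 0" --pt "-0.032 0.041 0 0 0 0.146 0" --pt "0 0 0 0 0 0.146 0" --pt "0 0 0 0 0 0.146 0" --pt "0 0 0 0 0 0 0" --pt "0 0 0 0 0 0 0"

```text
t: 27.5
tcp_pos: [0.4761, 0.0595, 0.2313]
tool_rot: [0.992, -0.127, 0.0, -0.0]
force: [-0.8, -0.4, 0.0]
finger_gap: 0.497
gripper_force: 0.0
```

```bash
python3 - <<'E'
from fit import *
check("w9");go([.446,.0236,.1],-.258)
E
```

```text
spacer [0.6288 0.1614 0.1331 0.0252] cost 213.1 area 1607 alt 697.4
spacer [0.6243 0.2226 0.2326 0.0282] cost 298.9 area 1876 alt 1208.4
spacer [0.6127 0.2841 0.2666 0.0325] cost 366.3 area 2095 alt 1238.5
spacer [ 0.4699  0.0173 -0.2578  0.0447] cost 105.2 area 2206 alt 898.6
  rack frame [np.float64(-0.006126114621725329), np.float64(-0.08995480187410192), np.float64(-0.048013944868780384)] grasp [0.604  0.1581]
  rack frame [np.float64(0.0004780205592628019), np.float64(-0.028911891911452426), np.float64(0.051538160982271625)] grasp [0.6    0.2169]
  rack frame [np.float64(0.00020422629225407083), np.float64(0.033605951749266366), np.float64(0.08546578284475606)] grasp [0.5886 0.2775]
  rack frame [np.float64(-0.18836860840911193), np.float64(-0.20307475161777852), np.float64(-0.43893967361016384)] grasp [0.4457 0.0237]
at [0.4759 0.0596 0.2313] yaw -0.255 shift [-0.0199  0.0424  0.1313] turn [-0.0001 -0.0003  0.003 ] F [ 0.2848 -0.1761 -0.3062] gap 0.5 t 27.55
```

Emit:
apply_moves --pt "-0.0202 0.0424 0.02 0 0 0.003 0" --pt "0 0 0.045 0 0 0 0" --pt "0 0 0.045 0 0 0 0" --pt "0 0 0.04 0 0 0 0" --pt "0 0 0 0 0 0 0" --pt "0 0 0 0 0 0 0"

```text
t: 28.3
tcp_pos: [0.4462, 0.0236, 0.0821]
tool_rot: [0.992, -0.129, 0.001, 0.0]
force: [0.9, 0.0, -0.5]
finger_gap: 0.497
gripper_force: 0.0
```

```bash
python3 - <<'E'
from fit import *
go([.4457,.0237,.018],-.258)
save("w9","w9c",(190,0,256,192))
E
```

```text
at [0.4462 0.0236 0.0821] yaw -0.2591 shift [-0.0006  0.      0.0641] turn [-0.0001 -0.0014 -0.0011] F [ 0.9458  0.0238 -0.4958] gap 0.497 t 28.3
```

View pics/w9c.png

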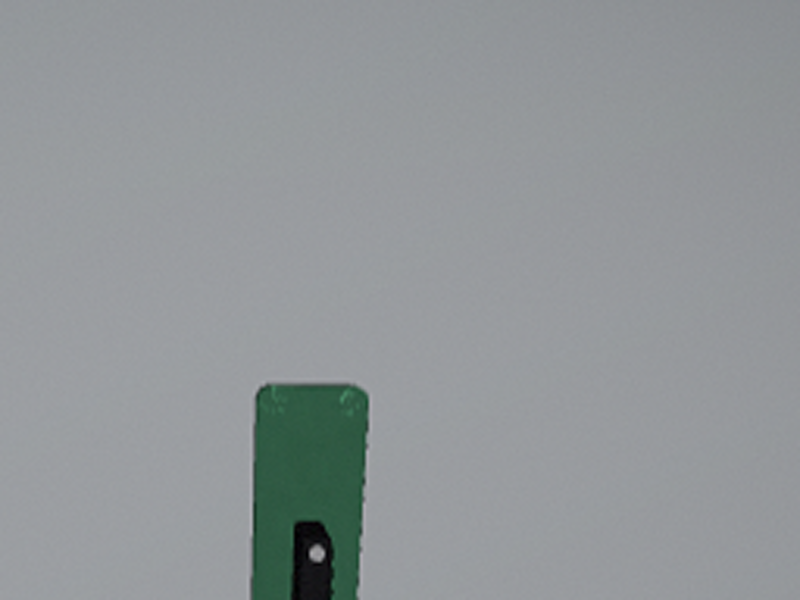

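Emit:
apply_moves --pt "0 0 0.035 0 0 0 0" --pt "0 0 0.029 0 0 0 0" --pt "0 0 0 0 0 0 0" --pt "0 0 0 0 0 0 1" --pt "0 0 0 0 0 0 1" --pt "0 0 0 0 0 0 1" --pt "0 0 -0.045 0 0 0 1" --pt "0 0 -0.045 0 0 0 1"

```text
t: 29.3
tcp_pos: [0.4449, 0.0237, 0.1086]
tool_rot: [0.992, -0.13, -0.001, -0.0]
force: [0.5, -0.4, -1.1]
finger_gap: 0.126
gripper_force: 58.9
```

Emit:
apply_moves --pt "-0.0013 -0.0444 0 0 0 0 1" --pt "-0.0013 -0.0444 0 0 0 0 1" --pt "-0.0013 -0.0444 0 0 0 0 1" --pt "-0.0013 -0.0444 0 0 0 0 1" --pt "-0.0013 -0.0444 0 0 0 0 1" --pt "-0.0013 -0.0444 0 0 0 0 1" --pt "-0.0013 -0.0444 0 0 0 0 1" --pt "0 0 0 0 0 -0.146 1"

```text
t: 30.3
tcp_pos: [0.5172, 0.3297, 0.1084]
tool_rot: [0.999, -0.053, 0.002, -0.001]
force: [-0.7, 0.1, -2.0]
finger_gap: 0.127
gripper_force: 59.1
```

Emit:
apply_moves --pt "0 0 0 0 0 -0.146 1" --pt "0 0 0 0 0 -0.147 1" --pt "0 0 0.025 0 0 0 1" --pt "0 0 0.025 0 0 0 1" --pt "0 0 0 0 0 0 1"

```text
t: 30.92
tcp_pos: [0.5146, 0.3255, 0.0562]
tool_rot: [0.996, 0.089, -0.002, 0.001]
force: [-0.6, -0.3, -1.2]
finger_gap: 0.123
gripper_force: 59.1
```

```bash
python3 - <<'E'
from fit import *
go([.5163,.3268,.02],.181)
C,im=snap("wrist","w10",(100,50,412,300),(800,582))
E
```

```text
at [0.5146 0.3255 0.0562] yaw 0.1791 shift [ 0.0021 -0.001   0.0362] turn [ 0.0009  0.0044 -0.0019] F [-0.5957 -0.3376 -1.217 ] gap 0.123 t 30.925
```

View pics/w10.png

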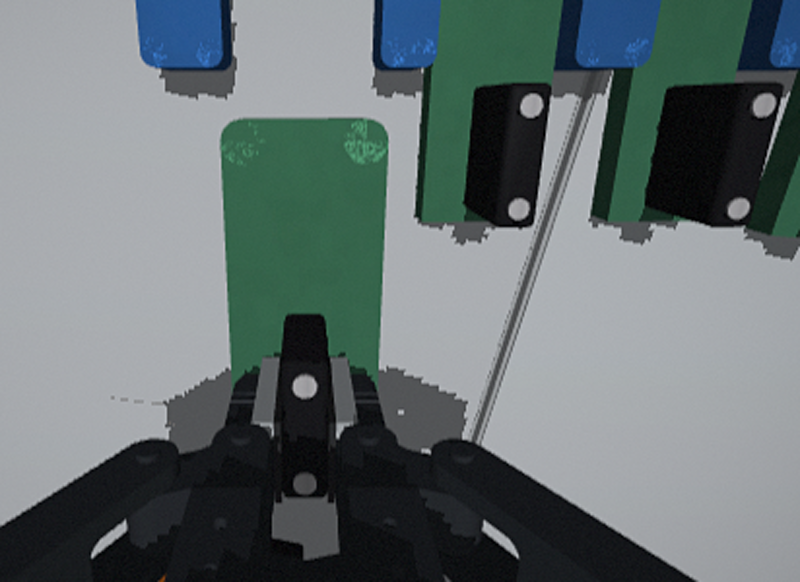

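D (221–388 px) is lined up with notch 4 (231–374). At the right edge, B's tail sits about 6 mm further out than the others, so I'll re-push it after D.

Emit:
apply_moves --pt "0.002 -0.001 0.02 0 0 -0.0019 1" --pt "0 0 0.0155 0 0 0 1" --pt "0 0 0 0 0 0 1" --pt "0.008 0 0 0 0 0 1" --pt "0.006 0 0 0 0 0 1" --pt "0.006 0 0 0 0 0 1" --pt "0.006 0 0 0 0 0 1" --pt "0.006 0 0 0 0 0 1"

```text
t: 31.98
tcp_pos: [0.5502, 0.3335, 0.0219]
tool_rot: [0.996, 0.09, 0.0, -0.0]
force: [0.7, 0.2, -1.5]
finger_gap: 0.129
gripper_force: 59.2
```

```bash
python3 - <<'E'
from fit import *
n=np.array([.6019,.3425])-.025*np.array([.9837,.18]);print(n);go([*n,.018],.181)
E
```

```text
[0.5773 0.338 ]
at [0.5502 0.3335 0.0219] yaw 0.1808 shift [0.0275 0.0004 0.0039] turn [-0.0001 -0.0002 -0.0002] F [ 0.6925  0.2164 -1.5405] gap 0.129 t 31.975
```

Emit:
apply_moves --pt "0.006 0 0.001 0 0 0 1" --pt "0.006 0 0.001 0 0 0 1" --pt "0.006 0 0.001 0 0 0 1" --pt "0.006 0 0 0 0 0 1" --pt "0.003 0 0 0 0 0 1" --pt "0.001 0 0 0 0 0 1" --pt "0.001 0 0 0 0 0 1" --pt "0.001 0 0 0 0 0 1"

```text
t: 32.98
tcp_pos: [0.5776, 0.3385, 0.0191]
tool_rot: [0.996, 0.09, -0.002, 0.0]
force: [-6.8, -0.6, 7.8]
finger_gap: 0.126
gripper_force: 60.4
```

Emit:
apply_moves --pt "0.001 0 0 0 0 0 1" --pt "0.001 0 0 0 0 0 1" --pt "0.001 0 0 0 0 0 1" --pt "0 0 0 0 0 0 1"

```text
t: 33.48
tcp_pos: [0.5776, 0.3385, 0.0192]
tool_rot: [0.996, 0.09, -0.005, 0.001]
force: [-10.5, -2.4, 12.7]
finger_gap: 0.132
gripper_force: 61.1
```

Emit:
apply_moves --pt "-0.004 0 0 0 0 0 1" --pt "0 0 0 0 0 0 0.3" --pt "0 0 0 0 0 0 0.3" --pt "0 0 -0.04 0 0 0 0.3" --pt "0 0 -0.045 0 0 0 0.3" --pt "-0.012 0.0373 0 0 0 0 1" --pt "-0.012 0.0373 0 0 0 0 1" --pt "-0.012 0.0373 0 0 0 0 1"

```text
t: 34.48
tcp_pos: [0.5636, 0.221, 0.1039]
tool_rot: [0.996, 0.091, 0.001, -0.0]
force: [-0.7, 0.1, -0.1]
finger_gap: 0.002
gripper_force: 0.0
```

Emit:
apply_moves --pt "-0.012 0.0373 0 0 0 0 1" --pt "-0.012 0.0373 0 0 0 0 1" --pt "0 0 0 0 0 0 1" --pt "0 0 0 0 0 0 1"

```text
t: 34.98
tcp_pos: [0.5535, 0.1445, 0.1038]
tool_rot: [0.996, 0.09, 0.0, -0.0]
force: [0.4, 0.1, -0.8]
finger_gap: 0.003
gripper_force: 0.0
```

```bash
python3 - <<'E'
from fit import *
go([.5517,.1442,.018],.181);check("w11")
E
```

```text
at [0.5535 0.1445 0.1038] yaw 0.1802 shift [-0.0019 -0.      0.0858] turn [-0.0002 -0.001  -0.0008] F [ 0.4228  0.0967 -0.8121] gap 0.003 t 34.975
spacer [0.5999 0.348  0.3488 0.0401] cost 769.8 area 4890 alt 2182.1
spacer [0.6125 0.2841 0.2343 0.0329] cost 636.1 area 5094 alt 1739.7
spacer [0.624  0.2214 0.21   0.0313] cost 262.1 area 4244 alt 1239.4
spacer [0.6288 0.1603 0.1078 0.0271] cost 166.1 area 3575 alt 2133.4
  rack frame [np.float64(-0.0009058911339808288), np.float64(0.09878907603471448), np.float64(0.16769665954646998)] grasp [0.5764 0.3395]
  rack frame [np.float64(-6.325865544256314e-05), np.float64(0.03363781010221516), np.float64(0.053181577038088595)] grasp [0.5882 0.2783]
  rack frame [np.float64(1.0800584220431626e-05), np.float64(-0.030089698625744683), np.float64(0.02891056719104837)] grasp [0.5996 0.2162]
  rack frame [np.float64(-0.0062785011148387155), np.float64(-0.09109840461757233), np.float64(-0.07326847601943307)] grasp [0.604  0.1576]
```

Emit:
apply_moves --pt "0.026 -0.001 0 0 0 0 0.2" --pt "0.026 -0.001 0 0 0 0 0.2" --pt "0 0 0.04 0 0 0 0.2" --pt "0 0 0.04 0 0 0 0.2" --pt "0 0 0.004 0 0 0 0.2" --pt "0 0 0 0 0 0 1" --pt "0 0 0 0 0 0 1" --pt "0 0 0 0 0 0 1"

```text
t: 36.02
tcp_pos: [0.6052, 0.1554, 0.0213]
tool_rot: [0.996, 0.09, 0.002, 0.0]
force: [1.3, -2.9, -1.1]
finger_gap: 0.128
gripper_force: 58.8
```

Emit:
apply_moves --pt "0.002 0.001 0 0 0 0 1" --pt "0.002 0.001 0 0 0 0 1" --pt "0.002 0 0 0 0 0 1" --pt "0.001 0 0 0 0 0 1" --pt "0.001 0 0 0 0 0 1" --pt "0 0 0 0 0 0 1"

```text
t: 36.78
tcp_pos: [0.6104, 0.1555, 0.0208]
tool_rot: [0.996, 0.09, -0.001, -0.0]
force: [-4.6, -0.7, 5.4]
finger_gap: 0.124
gripper_force: 59.8
```

Emit:
apply_moves --pt "0.001 0 0 0 0 0 1" --pt "0.001 0 0 0 0 0 1" --pt "0.001 0 0 0 0 0 1" --pt "0 0 0 0 0 0 1"

```text
t: 37.28
tcp_pos: [0.6113, 0.1556, 0.0209]
tool_rot: [0.996, 0.091, -0.004, -0.0]
force: [-7.4, -1.9, 10.3]
finger_gap: 0.128
gripper_force: 60.3
```

Emit:
apply_moves --pt "-0.003 0 0 0 0 0 1" --pt "0 0 0 0 0 0 0.3" --pt "0 0 0 0 0 0 0.3" --pt "0 0 -0.04 0 0 0 0.3" --pt "0 0 -0.045 0 0 0 0.3" --pt "-0.03 0 -0.045 0 0 0 0.3" --pt "-0.03 0 -0.045 0 0 0 0.3" --pt "0 0 0 0 0 0 0.3"

```text
t: 38.28
tcp_pos: [0.5532, 0.1445, 0.1984]
tool_rot: [0.996, 0.09, 0.003, 0.0]
force: [0.1, 0.2, -1.4]
finger_gap: 0.345
gripper_force: 0.0
```

```bash
python3 - <<'E'
from fit import *
check("w12");st()
E
```

```text
spacer [ 0.7348 -0.024   0.5468 -0.0129] cost 299.0 area 299 alt 299.0
spacer [0.6013 0.3459 0.2388 0.0384] cost 367.2 area 2958 alt 1690.8
spacer [0.624  0.221  0.2015 0.0323] cost 185.9 area 2218 alt 1530.0
spacer [0.6125 0.2833 0.2216 0.0354] cost 255.9 area 2525 alt 1595.0
spacer [0.6348 0.16   0.1837 0.0271] cost 105.1 area 1829 alt 1060.6
  rack frame [np.float64(0.06479681191208161), np.float64(-0.2914741422203011), np.float64(0.365708711290359)] grasp [ 0.7135 -0.037 ]
  rack frame [np.float64(9.66802074325035e-05), np.float64(0.09646400310417898), np.float64(0.057730370617452814)] grasp [0.577 0.34 ]
  rack frame [np.float64(-0.00013934258234819374), np.float64(-0.030494839115357053), np.float64(0.020371365846476835)] grasp [0.5995 0.216 ]
  rack frame [np.float64(-0.00019505162855942837), np.float64(0.03286542188197796), np.float64(0.04051353972956509)] grasp [0.5881 0.2778]
  rack frame [np.float64(-0.0004182299024612264), np.float64(-0.09242525494233025), np.float64(0.0026271621867122452)] grasp [0.6103 0.1554]
38.325 [0.5534 0.1445 0.1965] [ 0.9959  0.0903  0.002  -0.    ] [-0.8824 -0.0601 -0.1778] 0.35213166709114807 0.0
```

All four spacers measure home: every rack-frame x is within 0.5 mm of zero. The first line is the glue label, not a spacer. Tags next, starting with a good view of the peg and the right tag.

Emit:
apply_moves --pt "-0.0209 0.0426 -0.023 0 0 0 0.3" --pt "-0.0209 0.0426 -0.023 0 0 0 0.3" --pt "-0.0209 0.0426 -0.023 0 0 0 0.3" --pt "-0.0209 0.0426 -0.023 0 0 0 0.3" --pt "-0.0209 0.0426 -0.023 0 0 0 0.3" --pt "-0.0209 0.0426 -0.023 0 0 0 0.3" --pt "-0.0209 0.0426 -0.023 0 0 0 0.3" --pt "-0.0209 0.0426 -0.023 0 0 0 0.3"

```text
t: 39.33
tcp_pos: [0.4496, -0.2229, 0.378]
tool_rot: [0.996, 0.09, -0.001, -0.001]
force: [1.6, 0.1, 1.0]
finger_gap: 0.352
gripper_force: 0.0
```

Emit:
apply_moves --pt "0 0 0 0 0 0.09 0.3" --pt "0 0 0 0 0 0.09 0.3" --pt "0 0 0 0 0 0 0.3" --pt "0 0 0 0 0 0 0.3"

```text
t: 39.83
tcp_pos: [0.4499, -0.2211, 0.3778]
tool_rot: [1.0, 0.001, -0.001, -0.001]
force: [0.4, -0.1, -0.4]
finger_gap: 0.352
gripper_force: 0.0
```

```bash
cat >> fit.py <<'E'
def tag(f,p0):
    C,im=load(f);m=masks(im)["orange"].astype(np.uint8);n,L,stt,cen=cv2.connectedComponentsWithStats(m)
    c0=proj(*C,[*p0[:2],.07]);i=min((i for i in range(1,n) if stt[i,4]>150),key=lambda i:np.hypot(*(cen[i]-c0)))
    mm=(L==i).astype(np.uint8);cs,_=cv2.findContours(mm,cv2.RETR_EXTERNAL,cv2.CHAIN_APPROX_NONE);cv2.drawContours(mm,cs,-1,1,-1)
    ys,xs=np.nonzero(mm);b=(xs.min()-8,ys.min()-8,xs.max()+9,ys.max()+9)
    b=tuple(max(v,0) for v in b);sub=mm[b[1]:b[3],b[0]:b[2]];big=np.repeat(np.repeat(sub,S,0),S,1)
    Q=[(-.004,-.03),(.004,-.03),(.004,.03),(-.004,.03)]
    cost=lambda p:(sil(C,world(p,Q),.010,.134,sub.shape,b)!=big).mean()*sub.size
    x=np.array(p0,float)
    for k in range(3):
        r=minimize(cost,x,method="Nelder-Mead",options=dict(initial_simplex=np.vstack([x,x+[.01/2**k,0,0],x+[0,.01/2**k,0],x+[0,0,.1/2**k]]),xatol=1e-5,fatol=.05));x=r.x
    print("tag",f,r.x,"cost",round(r.fun,1),"area",mm.sum(),b)
E
python3 - <<'E'
from fit import *
snap("wrist","w13");s=sense();print(s["q"]);go([.45,-.37,.2],np.pi/2)
tag("w1",[.455,-.368,0]);tag("w13",[.455,-.368,0]);tag("w2",[.38,.337,0])
E
```

```text
[-0.6799  0.2065  1.5241  0.      1.4123  0.8887]
at [ 0.4499 -0.221   0.3781] yaw 0.0022 shift [-0.      0.1492  0.1779] turn [-0.0014  0.0001 -1.5686] F [0.5413 0.6134 0.406 ] gap 0.349 t 39.875
tag w1 [ 0.4599 -0.3653  0.1413] cost 94.0 area 466 (np.int64(338), np.int64(75), np.int64(436), np.int64(106))
tag w13 [ 0.4606 -0.3649  0.1274] cost 51.4 area 855 (np.int64(312), np.int64(131), np.int64(390), np.int64(169))
tag w2 [ 0.382   0.3366 -0.015 ] cost 59.0 area 1139 (np.int64(58), np.int64(189), np.int64(143), np.int64(236))
```

View pics/w13.png

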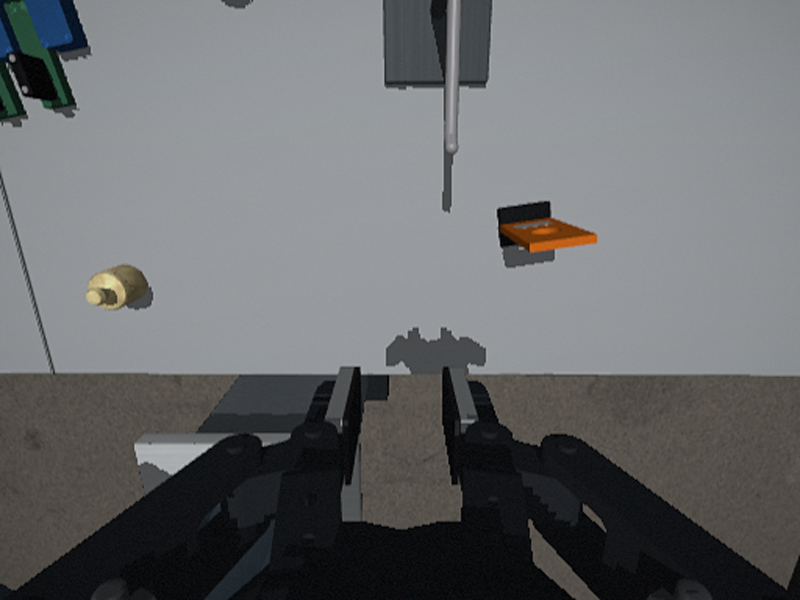

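The peg runs from (455,0) to its lip at (452,150), so it is almost exactly along x. The base front edge is at row 83, and the right tag is at about (545,232).

```bash
python3 - <<'E'
from fit import *
C,im=load("w13")
for r in (2,20,40,60,75,85,92):
    row=im[r,270:310].astype(int).sum(1);print(r,row[:].tolist() if r in(20,60) else "")
for u,v,z in((451.5,150,.178),(452.5,80,.17),(454.7,2,.17),(386,84,.012),(487,86,.012),(491,2,.012),(384,2,.012)):print(u,v,z,ray(*C,u*.64,v*.64,z))
tag("w13",[.46,-.365,.2]);tag("w13",[.46,-.365,-.1])
E
```

```text
2 
20 [236, 228, 227, 234, 238, 231, 233, 236, 86, 90, 91, 86, 98, 97, 93, 87, 301, 358, 388, 477, 535, 427, 384, 350, 242, 222, 218, 224, 221, 211, 218, 225, 220, 213, 222, 220, 212, 207, 219, 217]
40 
60 [461, 461, 466, 461, 461, 465, 460, 459, 461, 462, 462, 463, 465, 481, 178, 295, 362, 403, 479, 523, 418, 385, 336, 325, 466, 465, 459, 461, 462, 459, 455, 458, 460, 461, 465, 452, 461, 462, 456, 460]
75 
85 
92 
451.5 150 0.178 [ 0.537  -0.2585  0.178 ]
452.5 80 0.17 [ 0.5853 -0.2582  0.17  ]
454.7 2 0.17 [ 0.634  -0.2577  0.17  ]
386 84 0.012 [ 0.607  -0.2045  0.012 ]
487 86 0.012 [ 0.6054 -0.3117  0.012 ]
491 2 0.012 [ 0.6819 -0.3107  0.012 ]
384 2 0.012 [ 0.6816 -0.203   0.012 ]
tag w13 [ 0.4606 -0.365   0.1273] cost 51.4 area 855 (np.int64(312), np.int64(131), np.int64(390), np.int64(169))
tag w13 [ 0.4604 -0.3654  0.1223] cost 50.9 area 855 (np.int64(312), np.int64(131), np.int64(390), np.int64(169))
```

Emit:
apply_moves --pt "0.003 0.036 0.02 0 0 0 0.3" --pt "0.003 0.036 0.02 0 0 0 0.3" --pt "0.003 0.036 0.02 0 0 0 0.3" --pt "0.0017 0.036 0.02 0 0 0 0.3" --pt "0 0 0 0 0 -0.1694 0.3" --pt "0 0 0 0 0 -0.1694 0.3" --pt "0 0 0 0 0 -0.1694 0.3" --pt "0 0 0 0 0 -0.1694 0.3"

```text
t: 40.88
tcp_pos: [0.4607, -0.3649, 0.2984]
tool_rot: [0.942, 0.336, -0.0, -0.0]
force: [0.7, 0.5, -0.2]
finger_gap: 0.35
gripper_force: 0.0
```

Emit:
apply_moves --pt "0 0 0 0 0 -0.1694 0.3" --pt "0 0 0 0 0 -0.1694 0.3" --pt "0 0 0 0 0 -0.1694 0.3" --pt "0 0 0 0 0 -0.1694 0.3" --pt "0 0 0 0 0 -0.1694 0.3" --pt "0 0 0.03 0 0 -0.1694 0.3" --pt "0 0 0.03 0 0 0 0.3" --pt "0 0 0 0 0 0 0.3"

```text
t: 41.88
tcp_pos: [0.4595, -0.3634, 0.2363]
tool_rot: [0.662, 0.75, 0.0, -0.003]
force: [1.0, -0.2, 0.6]
finger_gap: 0.353
gripper_force: 0.0
```

```bash
python3 - <<'E'
from fit import *
go([.4605,-.365,.11],.125+np.pi/2)
snap("wrist","w14");snap("side","s14")
tag("w14",[.4605,-.365,.125]);tag("side0" if 0 else "s14",[.4605,-.365,.125]);tag("s14",[.382,.3366,-.015])
E
```

```text
at [ 0.4595 -0.3634  0.2363] yaw 1.6958 shift [-0.0023  0.0013  0.1263] turn [-0.0035 -0.0052  0.    ] F [ 0.9524 -0.2464  0.6194] gap 0.353 t 41.875
tag w14 [ 0.4597 -0.365   0.1512] cost 57.3 area 650 (np.int64(245), np.int64(138), np.int64(271), np.int64(234))Traceback (most recent call last):
  File "<stdin>", line 4, in <module>
  File "fit.py", line 66, in tag
    c0=proj(*C,[*p0[:2],.07]);i=min((i for i in range(1,n) if stt[i,4]>150),key=lambda i:np.hypot(*(cen[i]-c0)))
                                ~~~^^^^^^^^^^^^^^^^^^^^^^^^^^^^^^^^^^^^^^^^^^^^^^^^^^^^^^^^^^^^^^^^^^^^^^^^^^^^^
ValueError: min() iterable argument is empty
```

Emit:
apply_moves --pt "-0.0022 0.001 0.03 0 0 -0.012 0.3" --pt "0 0 0.035 0 0 0 0.3" --pt "0 0 0.035 0 0 0 0.3" --pt "0 0 0.026 0 0 0 0.3" --pt "0 0 0 0 0 0 0.3" --pt "0 0 0 0 0 0 1" --pt "0 0 0 0 0 0 1" --pt "0 0 0 0 0 0 1"

```text
t: 42.98
tcp_pos: [0.4626, -0.3681, 0.1146]
tool_rot: [0.657, 0.754, -0.0, 0.002]
force: [-1.0, 0.1, 4.9]
finger_gap: 0.077
gripper_force: 63.9
```

```bash
python3 - <<'E'
from fit import *
go([.478,-.257,.2],np.pi/2+.01)
E
```

```text
at [ 0.4626 -0.3681  0.1146] yaw 1.707 shift [ 0.1077  0.0305 -0.0857] turn [0.0022 0.0032 0.1262] F [-0.9696  0.1361  4.866 ] gap 0.077 t 42.975
```

Emit:
apply_moves --pt "0 0 -0.03 0 0 0 1" --pt "0 0 -0.03 0 0 0 1" --pt "0 0 -0.03 0 0 0 1" --pt "0 0 0 0 0 0.126 1" --pt "0.035 0 0 0 0 0 1" --pt "0.035 0.008 0 0 0 0 1" --pt "0.035 0.008 0 0 0 0 1" --pt "0 0 0 0 0 0 1"

```text
t: 43.98
tcp_pos: [0.4764, -0.2591, 0.2029]
tool_rot: [0.702, 0.712, 0.0, -0.001]
force: [0.0, -0.8, -1.3]
finger_gap: 0.077
gripper_force: 62.9
```

```bash
python3 - <<'E'
from fit import *
go([.478,-.260,.204],np.pi/2+.01)
snap("scene","s15",(330,120,182,136));C,im=snap("side","s16");save("s16","s16",(200,110,128,96))
E
```

```text
at [ 0.4764 -0.2591  0.2029] yaw 1.5842 shift [-0.0009  0.0016 -0.0011] turn [-0.0011 -0.0014  0.0034] F [ 0.005  -0.8354 -1.261 ] gap 0.077 t 43.975
```

View pics/s16.png

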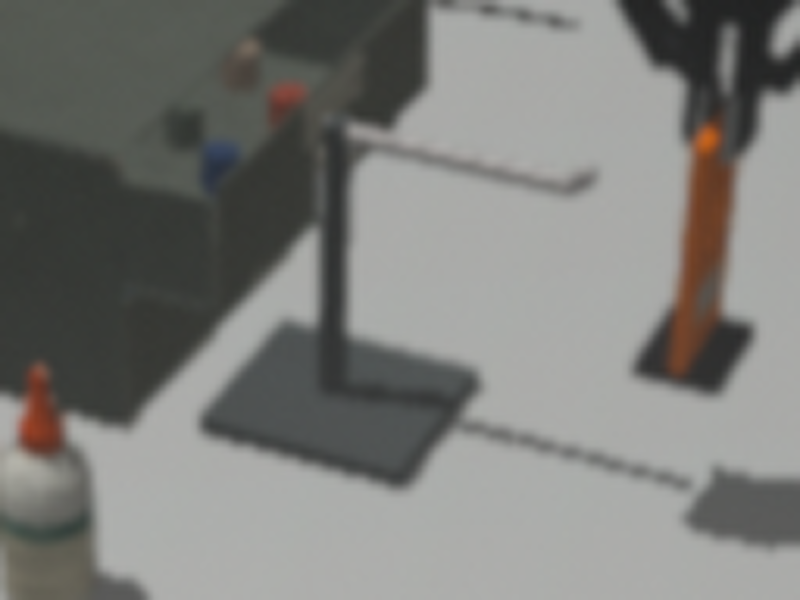

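Side crop: the tag hangs upright in the gripper well clear of the table. The peg tip is at crop (585,180) and the post foot at (333,388). I'll check those against my peg model.

```bash
python3 - <<'E'
from fit import *
C=cam("side");f=lambda u,v:(200+u*.16,110+v*.16)
print("post foot",ray(*C,*f(333,388),.012),"post top",ray(*C,*f(336,122),.176),"tip",ray(*C,*f(578,184),.172))
im=load("s16")[1];h=cv2.cvtColor(im,cv2.COLOR_RGB2HSV)
m=(h[...,0]<16)&(h[...,1]>150)&(h[...,2]>60);m[:, :295]=0;m[190:]=0;m[:,340:]=0;ys,xs=np.nonzero(m);b=(295,115,340,190)
sub=m[115:190,295:340].astype(np.uint8)
cs,_=cv2.findContours(sub,0,1);cv2.drawContours(sub,cs,-1,1,-1)
big=np.repeat(np.repeat(sub,S,0),S,1);Q=[(-.004,-.03),(.004,-.03),(.004,.03),(-.004,.03)]
def cost(p): return (sil(C,world([p[0],p[1],.013],Q),p[2]+.010,p[2]+.118,sub.shape,b)!=big).mean()*sub.size
r=minimize(cost,[.4764,-.256,.088],method="Nelder-Mead",options=dict(initial_simplex=[[.4764,-.256,.088],[.486,-.256,.088],[.4764,-.246,.088],[.4764,-.256,.098]]));print(r.x,r.fun,sub.sum())
E
```

```text
post foot [ 0.6705 -0.2562  0.012 ] post top [ 0.6708 -0.2534  0.176 ] tip [ 0.5404 -0.2552  0.172 ]
[ 0.4816 -0.266   0.0933] 161.6875 108
```

Emit:
apply_moves --pt "0 0.016 -0.001 0 0 0 1" --pt "0 0.015 0 0 0 0 1" --pt "0 0.015 0 0 0 0 1" --pt "0 0.015 0 0 0 0 1" --pt "0 0.015 0 0 0 0 1" --pt "0 0 0 0 0 0 1"

```text
t: 44.82
tcp_pos: [0.554, -0.2611, 0.2036]
tool_rot: [0.703, 0.711, 0.0, 0.0]
force: [-0.6, -0.4, -0.7]
finger_gap: 0.075
gripper_force: 62.9
```

Emit:
apply_moves --pt "0 0.015 0 0 0 0 1" --pt "0 0.015 0 0 0 0 1" --pt "0 0.015 0 0 0 0 1" --pt "0 0.015 0 0 0 0 1" --pt "0 0.015 0 0 0 0 1" --pt "0 0 0 0 0 0 1" --pt "0 0 0 0 0 0 1"

```text
t: 45.7
tcp_pos: [0.6273, -0.2601, 0.2035]
tool_rot: [0.703, 0.711, -0.0, -0.001]
force: [-0.0, -0.3, -1.5]
finger_gap: 0.076
gripper_force: 62.9
```

```bash
python3 - <<'E'
from fit import *
go([.628,-.2595,.190],np.pi/2+.01)
C,im=snap("side","s17");a=im[110:206,200:328];b=snapshot("scene")[120:256,300:482]
v=np.hstack([cv2.resize(a,(400,300),interpolation=2),cv2.resize(b,(400,300),interpolation=2)]);cv2.imwrite("pics/s17.png",v[:,:,::-1])
E
```

```text
at [ 0.6273 -0.2601  0.2035] yaw 1.5811 shift [0.0006 0.0007 0.0135] turn [-0.001  -0.0004  0.0003] F [-0.0483 -0.2962 -1.5099] gap 0.076 t 45.7
```

View pics/s17.png

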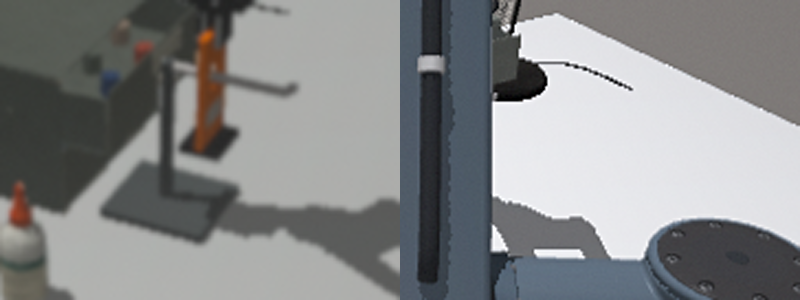

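The peg passes through the tag's eye. I'll lower it to rest. That was my 14th picture, so the rest goes by force and measurement.

Emit:
apply_moves --pt "0 0 0.004 0 0 0 1" --pt "0 0 0.004 0 0 0 1" --pt "0 0 0.003 0 0 0 1" --pt "0 0 0 0 0 0 1"

```text
t: 46.3
tcp_pos: [0.6274, -0.2602, 0.1923]
tool_rot: [0.704, 0.711, -0.0, -0.0]
force: [0.9, -0.2, -0.2]
finger_gap: 0.075
gripper_force: 62.9
```

Emit:
apply_moves --pt "0 0 0.001 0 0 0 1" --pt "0 0 0.001 0 0 0 1" --pt "0 0 0.001 0 0 0 1" --pt "0 0 0 0 0 0 1"

```text
t: 46.8
tcp_pos: [0.6276, -0.2603, 0.1897]
tool_rot: [0.704, 0.711, -0.0, -0.0]
force: [0.4, 1.1, -0.9]
finger_gap: 0.077
gripper_force: 62.9
```

Emit:
apply_moves --pt "0 0 0.001 0 0 0 1" --pt "0 0 0 0 0 0 1"

```text
t: 47.05
tcp_pos: [0.6278, -0.2604, 0.1895]
tool_rot: [0.703, 0.711, 0.0, 0.0]
force: [-1.4, 1.2, 2.7]
finger_gap: 0.076
gripper_force: 63.5
```

Emit:
apply_moves --pt "0 0 0.001 0 0 0 1" --pt "0 0 0 0 0 0 1"

```text
t: 47.3
tcp_pos: [0.6278, -0.2604, 0.1893]
tool_rot: [0.703, 0.711, 0.0, 0.001]
force: [-2.6, 0.2, 7.1]
finger_gap: 0.071
gripper_force: 64.1
```

Emit:
apply_moves --pt "0 0 0.001 0 0 0 1" --pt "0 0 0 0 0 0 1"

```text
t: 47.55
tcp_pos: [0.6278, -0.2604, 0.1892]
tool_rot: [0.703, 0.711, 0.0, 0.001]
force: [-3.1, 1.2, 9.7]
finger_gap: 0.076
gripper_force: 64.6
```

Emit:
apply_moves --pt "0 0 -0.003 0 0 0 1" --pt "0 0 0 0 0 0 0.6" --pt "0 0 0 0 0 0 0.5" --pt "0 0 0 0 0 0 0.4" --pt "0 0 -0.02 0 0 0 0.4" --pt "0 0 -0.03 0 0 0 0.4" --pt "0 0 -0.04 0 0 0 0.4" --pt "0 0 -0.04 0 0 0 0.4"

```text
t: 48.55
tcp_pos: [0.6275, -0.2603, 0.3205]
tool_rot: [0.704, 0.711, -0.0, -0.0]
force: [0.1, -0.3, 0.3]
finger_gap: 0.299
gripper_force: 0.0
```

Emit:
apply_moves --pt "0.04 -0.016 0 0 0 0 0.3" --pt "0.04 -0.016 0 0 0 0 0.3" --pt "0.04 -0.016 0 0 0 0 0.3" --pt "0.04 -0.016 0 0 0 0 0.3" --pt "0.04 -0.016 0 0 0 0 0.3" --pt "0.04 -0.016 0 0 0 0 0.3" --pt "0.04 -0.016 0 0 0 0 0.3" --pt "0.04 -0.016 0 0 0 0 0.3"

```text
t: 49.55
tcp_pos: [0.4958, 0.0596, 0.3198]
tool_rot: [0.704, 0.711, 0.0, 0.0]
force: [0.3, 0.1, 0.8]
finger_gap: 0.35
gripper_force: 0.0
```

Emit:
apply_moves --pt "0.04 -0.016 0 0 0 0 0.3" --pt "0.04 -0.016 0 0 0 0 0.3" --pt "0.04 -0.016 0 0 0 0 0.3" --pt "0.04 -0.016 0 0 0 0 0.3" --pt "0.04 -0.016 0 0 0 0 0.3" --pt "0.04 -0.016 0 0 0 0 0.3" --pt "0 0 0 0 0 0 0.3" --pt "0 0 0 0 0 0 0.3"

```text
t: 50.55
tcp_pos: [0.3981, 0.297, 0.3197]
tool_rot: [0.703, 0.711, -0.0, 0.0]
force: [0.0, -0.1, 0.5]
finger_gap: 0.352
gripper_force: 0.0
```

```bash
python3 - <<'E'
from fit import *
go([.382,.3366,.114],np.pi/2-.015)
snap("wrist","w18");snap("side","s18")
tag("w18",[.382,.3366,-.015])
# hung tag in side view
C,im=load("s18");h=cv2.cvtColor(im,cv2.COLOR_RGB2HSV);m=((h[...,0]<16)&(h[...,1]>150)&(h[...,2]>60)).astype(np.uint8)
n,L,s,c=cv2.connectedComponentsWithStats(m);print([(x.tolist(),y.round().tolist()) for x,y in zip(s,c) if 25<x[4]<5000])
for x in(.57,.626): print([proj(*C,[x,-.256+d,z]).round(1).tolist() for d in(-.03,.03) for z in(.085,.209)])
E
```

```text
at [0.3981 0.297  0.3197] yaw 1.5814 shift [ 0.0399 -0.0157  0.2056] turn [0.0001 0.0007 0.0256] F [ 0.0379 -0.1025  0.5303] gap 0.352 t 50.55
tag w18 [ 0.3813  0.3374 -0.0751] cost 52.9 area 419 (np.int64(231), np.int64(103), np.int64(259), np.int64(172))
[([204, 170, 5, 12, 36], [206.0, 176.0]), ([253, 294, 17, 56, 361], [260.0, 320.0])]
[[285.4, 156.5], [287.9, 122.5], [278.6, 165.5], [280.7, 130.9]]
[[269.7, 152.5], [271.2, 118.8], [262.4, 161.3], [263.6, 126.9]]
```

```bash
python3 - <<'E'
from fit import *
for f in("s16","s18"):
    im=load(f)[1];h=cv2.cvtColor(im,cv2.COLOR_RGB2HSV)
    m=(h[...,0]<20)&(h[...,1]>110)&(h[...,2]>40);m[:110]=0;m[175:]=0
    ys,xs=np.nonzero(m[:,255:335]);print(f,len(xs),(xs.min()+255,xs.max()+255,ys.min(),ys.max()) if len(xs) else "", im[140,266],im[140,290])
tag("w3",[.382,.3366,-.03])
E
```

```text
s16 189 (np.int64(307), np.int64(316), np.int64(129), np.int64(169)) [171 172 169] [122 120 119]
s18 0  [68 65 56] [38 38 39]
tag w3 [0.3832 0.3151 1.0814] cost 825.3 area 1289 (np.int64(153), np.int64(264), np.int64(212), np.int64(354))
```

Emit:
apply_moves --pt "0.0399 -0.0157 0 0 0 0.055 0.3" --pt "0 0 0.035 0 0 0 0.3" --pt "0 0 0.035 0 0 0 0.3" --pt "0 0 0.03 0 0 0 0.3" --pt "0 0 0 0 0 0 0.3" --pt "0 0 0 0 0 0 0.3"

```text
t: 51.4
tcp_pos: [0.3831, 0.3369, 0.2207]
tool_rot: [0.723, 0.691, 0.001, 0.0]
force: [-0.2, -0.4, 0.5]
finger_gap: 0.35
gripper_force: 0.0
```

```bash
python3 - <<'E'
from fit import *
go([.3817,.337,.113],np.pi/2-.045)
snap("wrist","w19");tag("w19",[.382,.3366,-.03])
C,im=snap("side","s19");h=cv2.cvtColor(im,cv2.COLOR_RGB2HSV)
m=(h[...,0]<20)&(h[...,1]>110)&(h[...,2]>40);m[:110]=0;m[175:]=0
ys,xs=np.nonzero(m[:,255:335]);print(len(xs),(xs.min()+255,xs.max()+255,ys.min(),ys.max()) if len(xs) else "")
E
```

```text
at [0.3831 0.3369 0.2207] yaw 1.5246 shift [-0.0001 -0.0016  0.1077] turn [ 0.0015 -0.0008 -0.0012] F [-0.1628 -0.3776  0.4575] gap 0.35 t 51.4
tag w19 [ 0.3818  0.3381 -0.0684] cost 64.9 area 726 (np.int64(243), np.int64(137), np.int64(270), np.int64(238))
0
```

Emit:
apply_moves --pt "0.001 -0.0013 0.03 0 0 0.012 0.3" --pt "0 0 0.035 0 0 0 0.3" --pt "0 0 0.03 0 0 0 0.3" --pt "0 0 0.013 0 0 0 0.3" --pt "0 0 0 0 0 0 0.3" --pt "0 0 0 0 0 0 1" --pt "0 0 0 0 0 0 1" --pt "0 0 0 0 0 0 1"

```text
t: 52.5
tcp_pos: [0.3819, 0.3388, 0.1131]
tool_rot: [0.727, 0.687, 0.002, 0.001]
force: [0.8, 0.5, 5.9]
finger_gap: 0.077
gripper_force: 62.2
```

```bash
python3 - <<'E'
from fit import *
go([.44,-.257,.25],np.pi/2+.01)
E
```

```text
at [0.3819 0.3388 0.1131] yaw 1.514 shift [-0.5913  0.0922 -0.1378] turn [ 0.0033 -0.0019 -0.0668] F [0.8221 0.4612 5.9083] gap 0.077 t 52.5
```

Emit:
apply_moves --pt "0 0 -0.045 0 0 0 1" --pt "0 0 -0.047 0 0 0 1" --pt "0 0 -0.047 0 0 0 1" --pt "0 0 0 0 0 -0.067 1" --pt "-0.0458 0.0063 0 0 0 0 1" --pt "-0.0458 0.0063 0 0 0 0 1" --pt "-0.0458 0.0063 0 0 0 0 1" --pt "-0.0458 0.0063 0 0 0 0 1"

```text
t: 53.5
tcp_pos: [0.4071, 0.1539, 0.2507]
tool_rot: [0.703, 0.711, -0.0, -0.0]
force: [1.0, -0.3, -0.3]
finger_gap: 0.078
gripper_force: 61.2
```

Emit:
apply_moves --pt "-0.0458 0.0063 0 0 0 0 1" --pt "-0.0458 0.0063 0 0 0 0 1" --pt "-0.0458 0.0063 0 0 0 0 1" --pt "-0.0458 0.0063 0 0 0 0 1" --pt "-0.0458 0.0063 0 0 0 0 1" --pt "-0.0458 0.0063 0 0 0 0 1" --pt "-0.0458 0.0063 0 0 0 0 1" --pt "-0.0458 0.0063 0 0 0 0 1"

```text
t: 54.5
tcp_pos: [0.4612, -0.2117, 0.2505]
tool_rot: [0.704, 0.711, 0.0, -0.001]
force: [1.7, -0.0, -1.5]
finger_gap: 0.076
gripper_force: 61.2
```

Emit:
apply_moves --pt "-0.0458 0.0063 0 0 0 0 1" --pt "0 0 0.025 0 0 0 1" --pt "0 0 0.02 0 0 0 1" --pt "0 0 0 0 0 0 1" --pt "0 0 0 0 0 0 1"

```text
t: 55.12
tcp_pos: [0.4688, -0.2564, 0.2063]
tool_rot: [0.703, 0.711, 0.0, 0.0]
force: [-0.4, 0.3, -1.0]
finger_gap: 0.076
gripper_force: 61.1
```

```bash
python3 - <<'E'
from fit import *
go([.476,-.2555,.203],np.pi/2+.01)
C,im=snap("side","s20");h=cv2.cvtColor(im,cv2.COLOR_RGB2HSV)
m=((h[...,0]<20)&(h[...,1]>110)&(h[...,2]>40)).astype(np.uint8);m[:110]=0;m[200:]=0;m[:,:240]=0;m[:,335:]=0
n,L,s,c=cv2.connectedComponentsWithStats(m);print(s[1:].tolist())
E
```

```text
at [ 0.4688 -0.2564  0.2063] yaw 1.5811 shift [0.0008 0.0072 0.0033] turn [0.0004 0.0004 0.0003] F [-0.4084  0.2786 -0.9608] gap 0.076 t 55.125
[[261, 119, 11, 43, 269], [244, 124, 4, 4, 12], [309, 128, 10, 41, 181]]
```

The first tag hangs exactly where predicted: columns 261–271, rows 119–161. Inserting the second.

Emit:
apply_moves --pt "0.0008 0.007 0.0033 0 0 0 1" --pt "0 0 0 0 0 0 1" --pt "0 0.0135 0 0 0 0 1" --pt "0 0.0135 0 0 0 0 1" --pt "0 0.0135 0 0 0 0 1" --pt "0 0.0135 0 0 0 0 1" --pt "0 0 0 0 0 0 1"

```text
t: 56.05
tcp_pos: [0.5308, -0.2551, 0.2023]
tool_rot: [0.703, 0.711, 0.0, 0.0]
force: [0.5, 0.3, -0.7]
finger_gap: 0.073
gripper_force: 61.2
```

Emit:
apply_moves --pt "0 0.0135 0 0 0 0 1" --pt "0 0.0135 0 0 0 0 1" --pt "0 0.0135 0 0 0 0 1" --pt "0 0 0 0 0 0 1" --pt "0 0 0.004 0 0 0 1" --pt "0 0 0.004 0 0 0 1" --pt "0 0 0.003 0 0 0 1" --pt "0 0 0 0 0 0 1"

```text
t: 57.05
tcp_pos: [0.5697, -0.2545, 0.1911]
tool_rot: [0.704, 0.711, -0.0, -0.0]
force: [0.9, -0.1, -0.7]
finger_gap: 0.079
gripper_force: 61.2
```

Emit:
apply_moves --pt "0 0 0.001 0 0 0 1" --pt "0 0 0.001 0 0 0 1" --pt "0 0 0.001 0 0 0 1" --pt "0 0 0 0 0 0 1"

```text
t: 57.55
tcp_pos: [0.57, -0.2545, 0.1884]
tool_rot: [0.704, 0.711, -0.0, -0.0]
force: [-0.2, 0.5, -0.5]
finger_gap: 0.079
gripper_force: 61.2
```

Emit:
apply_moves --pt "0 0 0.001 0 0 0 1" --pt "0 0 0.001 0 0 0 1" --pt "0 0 0 0 0 0 1"

```text
t: 57.92
tcp_pos: [0.5702, -0.2546, 0.1878]
tool_rot: [0.703, 0.711, 0.0, 0.0]
force: [-2.3, 0.9, 5.9]
finger_gap: 0.08
gripper_force: 62.2
```

Emit:
apply_moves --pt "0 0 0.001 0 0 0 1" --pt "0 0 0 0 0 0 1"

```text
t: 58.18
tcp_pos: [0.5703, -0.2546, 0.1877]
tool_rot: [0.703, 0.711, 0.0, 0.001]
force: [-2.9, 2.3, 9.8]
finger_gap: 0.08
gripper_force: 62.7
```

Emit:
apply_moves --pt "0 0 -0.003 0 0 0 1" --pt "0 0 0 0 0 0 0.6" --pt "0 0 0 0 0 0 0.5" --pt "0 0 0 0 0 0 0.4" --pt "0 0 -0.02 0 0 0 0.4" --pt "0 0 -0.03 0 0 0 0.4" --pt "0 0 -0.04 0 0 0 0.4" --pt "0 0 -0.04 0 0 0 0.4"

```text
t: 59.18
tcp_pos: [0.5699, -0.2545, 0.3193]
tool_rot: [0.704, 0.711, -0.0, -0.0]
force: [0.4, 0.1, -0.3]
finger_gap: 0.3
gripper_force: 0.0
```

Emit:
apply_moves --pt "0.045 0 0 0 0 0 0.4" --pt "0.045 0 0 0 0 0 0.4" --pt "0.045 0 0 0 0 0 0.4" --pt "0.045 0 0 0 0 0 0.4" --pt "0.045 0 0 0 0 0 0.4" --pt "0.045 0 0 0 0 0 0.4" --pt "0.045 0 0 0 0 0 0.4" --pt "0.045 0 0 0 0 0 0.4"

```text
t: 60.18
tcp_pos: [0.5663, 0.1069, 0.3184]
tool_rot: [0.704, 0.711, 0.0, 0.0]
force: [-0.2, -0.4, 0.4]
finger_gap: 0.303
gripper_force: 0.0
```

Emit:
apply_moves --pt "0.045 0 0 0 0 0 0.4" --pt "0 0 0 0 0 0 0.4" --pt "0 0 0 0 0 0 0.4" --pt "0 0 0 0 0 0 0.4"

```text
t: 60.68
tcp_pos: [0.5661, 0.1492, 0.3184]
tool_rot: [0.704, 0.71, -0.0, 0.0]
force: [0.4, -0.1, -0.1]
finger_gap: 0.299
gripper_force: 0.0
```

```bash
python3 - <<'E'
from fit import *
st();check("w21")
for i in range(2):
    C,im=snap("side","s21");h=cv2.cvtColor(im,cv2.COLOR_RGB2HSV)
    m=((h[...,0]<20)&(h[...,1]>110)&(h[...,2]>40)).astype(np.uint8);m[:110]=0;m[200:]=0;m[:,:240]=0;m[:,335:]=0
    n,L,s,c=cv2.connectedComponentsWithStats(m);print(s[1:].tolist())
E
```

```text
60.675 [0.5661 0.1492 0.3184] [ 0.7041  0.7101 -0.0002  0.0001] [ 0.3608 -0.1316 -0.143 ] 0.2988822780999352 0.0
spacer [0.6016 0.3444 0.2134 0.0443] cost 160.0 area 2081 alt 1047.9
spacer [0.6129 0.2822 0.1935 0.0387] cost 119.1 area 1669 alt 719.8
spacer [0.6243 0.221  0.1924 0.0323] cost 116.8 area 1202 alt 566.8
spacer [0.6354 0.159  0.1648 0.0255] cost 89.5 area 767 alt 599.3
  rack frame [np.float64(0.00012594376890515124), np.float64(0.09491589568396795), np.float64(0.0323309644184773)] grasp [0.5772 0.3391]
  rack frame [np.float64(-2.0757968369393073e-05), np.float64(0.03168552628491424), np.float64(0.012398163775384746)] grasp [0.5883 0.2774]
  rack frame [np.float64(0.0002268434495048934), np.float64(-0.030553589141254632), np.float64(0.011271795581685479)] grasp [0.5998 0.2162]
  rack frame [np.float64(-7.531959953843703e-06), np.float64(-0.09352688726408893), np.float64(-0.016343656750508834)] grasp [0.6108 0.1549]
[[261, 119, 11, 43, 273], [279, 123, 10, 44, 215], [247, 124, 1, 2, 2]]
[[261, 119, 11, 43, 273], [279, 123, 10, 44, 214], [246, 124, 2, 2, 3]]
```

All four spacers are home. Both tags are where the side view predicts them, and they are still. Handing in.

```bash
python3 -c "
from station import *
print(sign_off())"
```

```text
the job is handed in; nothing more can be done
None
```

I put all four spacers fully home in the rack (B, A, C, D in notches 1–4, tried narrowest first in the lowest notch still free), then hung both orange tags on the peg and handed the job in at about 61 s; B slipped out about 6 mm along the way and I pushed it home again.

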